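# Load brass blanks into an indexing feed slide

## Task

Load every brass blank on the bench into the feed slide by dropping it through the funnel, only one blank to a well: after each one pull the spring index knob up, slide the carriage on to the next notch and let the knob drop back in. When all the blanks are in, run the carriage on to its last notch, with the index pin fully seated, and leave the other tools and parts where they are.

Things in the scene. Friction and masses are not known exactly. Their poses are not given: they have to be found in the camera images.
- feeder: Fixed feed fixture on the bench: dark steel base 138 x 380 mm, a straight channel with a flat clear cover (cover top 46 mm above the bench, 60 mm wide, 370 mm long) and a brass funnel standing on it. Origin on the bench right under the funnel's axis; z up; +y of this frame is the direction in which the carriage travels when it is filled; -x is the side of the index knob. The base reaches from x = -104 to +34 mm and y = -190 to +190 mm in this frame
- funnel_rim (a point): Centre of the funnel's open mouth, 102 mm above the bench; round, about 80 mm across inside, outside 86 mm, narrowing steeply over 50 mm to a 28 mm bore that leads down through the cover into the well below it
- carriage (a joint): How far the aluminium carriage has slid along the feeder's +y, m. 0 at the start notch (well 1 under the funnel); six notches 32 mm apart: 0, 0.032, 0.064, 0.096, 0.128, 0.160 (well 1, 2, 3, 4, 5 under the funnel; last notch 0.160: wells all past the funnel, its bore closed off below by the solid tail). Slides easily (about 1 N) once the index pin is out, firmly held while it is in
- plunger (a joint): How far the spring index plunger is pulled up, m: below 0.002 = fully seated in a notch, 0.018 = pulled to its stop. The pin is clear of the notches above 0.012; the spring pulls it down with 4 N seated and about 7 N at the stop. Let go within about 3 mm of a notch it drops in and centres the carriage; let go between notches it rests on the bar at about 0.012
- knob_grip (a point): Centre of the black index knob, an upright cylinder 23 mm in diameter and 30 mm tall (from 16 mm below to 14 mm above this point), 64 mm above the bench when seated. Pull it straight up, by 18 mm at most. It sits on an arm of the carriage and travels with it, on a line 80 mm from the funnel's axis on the feeder's -x side; under it the arm's top is 36 mm and a 20 mm wide collar 42 mm above the bench
- well1 (a point): Centre of the floor of well 1 of the carriage (14 mm above the bench); each well is 26 x 26 mm and 26 mm deep, takes one blank in any attitude, and can be reached only through the funnel. Moves with the carriage
- well2 (a point): Centre of the floor of well 2 of the carriage (14 mm above the bench); each well is 26 x 26 mm and 26 mm deep, takes one blank in any attitude, and can be reached only through the funnel. Moves with the carriage
- well3 (a point): Centre of the floor of well 3 of the carriage (14 mm above the bench); each well is 26 x 26 mm and 26 mm deep, takes one blank in any attitude, and can be reached only through the funnel. Moves with the carriage
- well4 (a point): Centre of the floor of well 4 of the carriage (14 mm above the bench); each well is 26 x 26 mm and 26 mm deep, takes one blank in any attitude, and can be reached only through the funnel. Moves with the carriage
- well5 (a point): Centre of the floor of well 5 of the carriage (14 mm above the bench); each well is 26 x 26 mm and 26 mm deep, takes one blank in any attitude, and can be reached only through the funnel. Moves with the carriage
- blank1: Brass blank, a square block 17 x 13.5 x 13.5 mm with a small dark centre hole in both ends, about 26 g; origin at its centre, x along its 17 mm length. Starts lying on the bench to the left of the feeder. May be absent
- blank2: Brass blank, a square block 17 x 13.5 x 13.5 mm with a small dark centre hole in both ends, about 26 g; origin at its centre, x along its 17 mm length. Starts lying on the bench to the left of the feeder. May be absent
- blank3: Brass blank, a square block 17 x 13.5 x 13.5 mm with a small dark centre hole in both ends, about 26 g; origin at its centre, x along its 17 mm length. Starts lying on the bench to the left of the feeder. May be absent
- blank4: Brass blank, a square block 17 x 13.5 x 13.5 mm with a small dark centre hole in both ends, about 26 g; origin at its centre, x along its 17 mm length. Starts lying on the bench to the left of the feeder. May be absent
- blank5: Brass blank, a square block 17 x 13.5 x 13.5 mm with a small dark centre hole in both ends, about 26 g; origin at its centre, x along its 17 mm length. Starts lying on the bench to the left of the feeder. May be absent
- collar: Bystander: steel ring 32 mm across, 14 mm high, near the blanks; origin at the centre of its underside
- plug: Bystander: round wooden plug 26 mm across, 28 mm high, near the blanks; origin at the centre of its underside
- hammer: Bystander: hammer, 240 mm long, lying beyond the blanks
- pommel: Bystander: polished steel stick handle knob, 52 mm across, 79 mm high, standing beyond the feeder
- tin: Bystander: dark tin, 70 mm across, 50 mm high, beyond the blanks at the left
- screwdriver: Bystander: screwdriver 200 mm long, lying at the near right

How it is judged:
By the outcome, as a careful person would: the job done as asked, in the order asked, and still so for the second after the job is handed in, with the robot touching nothing.
Of blank1, blank2, blank3, blank4, blank5 only 4 to 5 are there at a start; the rules pass over those that are not, and their reading is None.
At some moment in a run one of blank1, blank2, blank3, blank4, blank5 may be knocked a few centimetres aside while the robot is not near it.
Once in a run the grip may slacken for a moment while it holds something.
It also fails if it takes over 210 s, if anything falls off the work surface, if the arm or the gripper's body presses on something with over 40 N, if the wrist force passes 120 N, or if a joint passes its speed limit or range.

## Robot

A 6-joint arm with a two-finger parallel gripper is mounted at the origin on the work surface. World frame = base frame: x ahead of the robot, y to its left, z up, the work surface at z = 0. Lengths are in m, angles in rad, forces in N, time in s.
With the tool pointing down it reaches from about 0.225 to 0.875 m from the base axis. Payload 3.4 kg.
Tool frame: the origin (TCP) lies at the very end of the fingers, on their centre line; the grasp point (between the pads) lies 19 mm behind it; x points along the fingers, y is the direction in which the jaws open and shut, and the axes are right-handed (so a half turn about x gives the same grasp; the last joint's range is limited). The gripper opens to 85 mm and grips with 20 to 120 N. Pads are 22 mm wide; open, the fingers measure 114 mm over their backs; the gripper's body (76 mm by 85 mm) begins 54 mm behind the grasp point. The pads swing forward as they close: fully open they stand 13 mm farther back than shut.
Start: joints at [0.994, 0.276, 1.505, -0, 1.361, -0.121], TCP at [0.253, 0.516, 0.195] pointing down, gripper open.
Joint ranges: [-2.89, 2.89], [-0.75, 2.08], [0.22, 2.7], [-1.18, 4.32], [0.11, 2.71], [-2.7, 2.7]. Speed limits (rad/s): [2.57, 2.57, 3.14, 3.14, 3.14, 3.14].

## Interface

Orientations are given as a unit quaternion [w, x, y, z].
In Python, from rig import manip gives the robot as it stands. The module is installed in compiled form; this text tells all that it offers.
- The arm moves only by the tool play_rows, never from a script. Its argument "plan" is a list that holds one entry, the list of rows, each a list of 5 numbers: the closure, from 0 (fully open) to 1 (shut), then the shift along the tool's x, y, z in m, then the turn about the tool's x in degrees. A call has 1 to 12 rows; each row is the pose to reach, as a shift and turn from the pose measured when the call began, along the tool's axes at that moment; what a row does not reach only later rows make up. A row lasts 1/10 s, in which the tool goes at most 50 mm and 8.59 degrees, less where a joint would pass 70% of its speed; a pose out of reach is approached as far as the arm can. A call with a gripper value outside its range is refused whole. The fingers move at their own pace and stop on an object; "grip_force" is the grip in N (left out, the last holds). Time passes only in rows, so rows that repeat a pose let the fingers close. It gives the time, the measured TCP pose, the force and the opening at its end, in the units of the state.
- manip.get_state(): the state, without advancing time (a new reading comes with each control period).
- manip.get_image(name): name is "scene" or "top"; returns (picture, depth): 420x560x3 uint8, red, green, blue; 420x560 float32, m along the optical axis (not along the pixel's ray), 0 where there is no reading.
- manip.camera_params(name): a dict with "intrinsics" (3x3 intrinsics, pixels), "R" (3x3) and "t" (3): a world point X has camera coordinates R X + t. Camera axes: x right, y down, z forward; pixel columns grow to the right and rows downward; lengths in m; the calibration is good to about 2 mm. A picture is of the moment at which its call begins. camera_params takes no time and is no camera call.
- manip.sign_off(): hands the job in, once; it reports no verdict.
The state is a dict: "clock": time; "qpos": joint angles; "qd": joint speeds; "effort": joint torques, N m; "position": TCP position; "ee_rot": TCP orientation; "contact_force": force on the tool from outside, world axes, zero at the start; "moment": the same for the moment, N m; "width": finger opening in m.
Only numpy, scipy, OpenCV 4.12 (cv2) and the standard library are available. Lean on these libraries where they do the work, as an engineer would, in place of code of your own. Each camera call takes 0.05 s, during which the arm holds its last target.

## Working session

There is one attempt and no reset: what is moved stays moved. The work goes in short steps, Python scripts to look and compute and a tool call to move; the robot and the scene stay as the last step left them, time stands still between calls to the robot, and variables do not carry over. Pictures are saved under pics/ and viewed, and the job is handed in when it is done.

Besides the shell and the picture viewer there is one more tool, called after "Request:" as name([rows], argument=value, ...), one row to a line, values as JSON. play_rows: Moves the arm, as the interface text tells. Its arguments: {"type":"object","properties":{"plan":{"type":"array","items":{"type":"array","items":{"type":"array","items":{"type":"number"}}}},"grip_force":{"type":"number"}},"required":["plan"]}

```bash
mkdir -p pics; cat > h.py <<'E'
import numpy as np, cv2
from rig import manip
from scipy.spatial.transform import Rotation as Rn
def snap(name,fn,save=True):
    im,d=manip.get_image(name)
    cv2.imwrite('pics/'+fn+'.png',im[:,:,::-1]); np.savez('pics/'+fn+'.npz',im=im,d=d); return im,d
def P(name):
    c=manip.camera_params(name); return np.array(c['intrinsics']),np.array(c['R']),np.array(c['t'])
def pz(name,u,v,z):
    K,R,t=P(name); r=R.T@np.linalg.inv(K)@np.array([u,v,1.]); o=-R.T@t
    return o+r*(z-o[2])/r[2]
def pd(name,u,v,d):
    K,R,t=P(name); return R.T@(np.linalg.inv(K)@np.array([u,v,1.])*d-t)
def proj(name,X):
    K,R,t=P(name); c=K@(R@np.array(X)+t); return c[:2]/c[2]
def tool(target):
    s=manip.get_state(); w,x,y,z=s['ee_rot']; R=Rn.from_quat([x,y,z,w]).as_matrix()
    return R.T@(np.array(target)-s['position'])
def crop(fn,u0,v0,u1,v1,k,out):
    im=cv2.imread('pics/'+fn+'.png')[v0:v1,u0:u1]; cv2.imwrite('pics/'+out+'.png',cv2.resize(im,None,fx=k,fy=k,interpolation=cv2.INTER_CUBIC))
E
python3 - <<'E'
from h import *
for n in ('scene','top'):
    snap(n,n+'0'); K,R,t=P(n); print(n,K.tolist(),(-R.T@t),R.tolist())
s=manip.get_state(); print(s); w,x,y,z=s['ee_rot'];print(Rn.from_quat([x,y,z,w]).as_matrix())
E
```

```text
scene [[417.5664570089976, 0.0, 279.172460234006], [0.0, 417.5664570089976, 209.66039735926157], [0.0, 0.0, 1.0]] [ 1.17549285 -0.50405348  0.89332019] [[0.6284832816710592, 0.7777879413804699, -0.007394788915631751], [0.5516360224656511, -0.4524058181618201, -0.7007329551345576], [-0.5483670881610714, 0.4363197152736335, -0.7133853395502904]]
top [[419.8134695227812, 0.0, 275.3358191262433], [0.0, 419.8134695227812, 211.5356136388599], [0.0, 0.0, 1.0]] [ 0.35782907 -0.01885471  1.42721497] [[-0.0109052671074447, -0.9999091961762977, -0.007916726052182101], [-0.9867727901257585, 0.012041944399468096, -0.16166153606379607], [0.16174218935312207, 0.006049047623397518, -0.9868145080034588]]
{'clock': 0.1, 'qpos': array([ 9.94017541e-01,  2.76513206e-01,  1.50597395e+00,  1.65371753e-05,
        1.36068312e+00, -1.21005288e-01]), 'qd': array([ 0.00022366, -0.00184789, -0.00251074,  0.00034631,  0.00314726,
        0.00024097]), 'effort': array([ 3.25074587e-03, -4.17699409e+01, -2.46404761e+01, -2.35746593e-04,
        5.77471656e-03,  3.49540437e-05]), 'position': array([0.25281462, 0.51587731, 0.1945498 ]), 'ee_rot': array([ 0.6886287 ,  0.15922808,  0.6890208 , -0.16027251]), 'contact_force': array([-0.31276005,  0.0517268 ,  0.02135869]), 'moment': array([-0.04067657, -0.01494882,  0.0187999 ]), 'width': 0.08563986313558536}
[[-8.73878984e-04  4.40159410e-01  8.97919222e-01]
 [-1.31358423e-03  8.97918285e-01 -4.40160229e-01]
 [-9.99998755e-01 -1.56413931e-03 -2.06485459e-04]]
```

View pics/scene0.png

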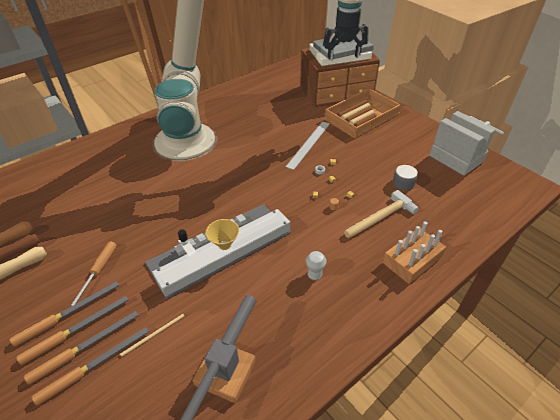

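View pics/top0.png

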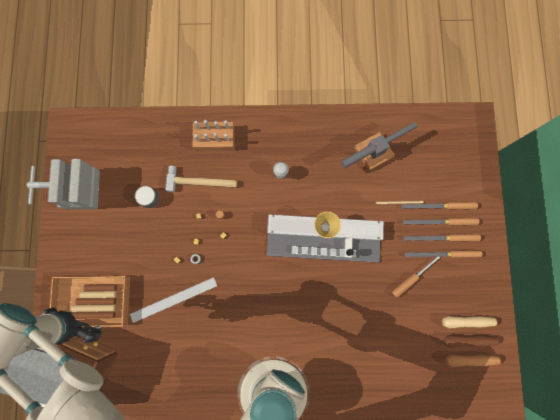

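```bash
python3 - <<'E'
from h import *
crop('top0',160,190,250,280,7,'c1'); crop('top0',255,200,395,275,5,'c2'); crop('scene0',280,140,380,220,7,'c3');crop('scene0',140,190,300,300,5,'c4')
print(proj('top',[0,0,0]),proj('top',[.2528,.516,.195]),proj('scene',[.2528,.516,.195]))
E
```

```text
[274.20070835 393.07367286] [ 92.38801555 319.53695445] [342.17333114  71.03025885]
```

View pics/c1.png

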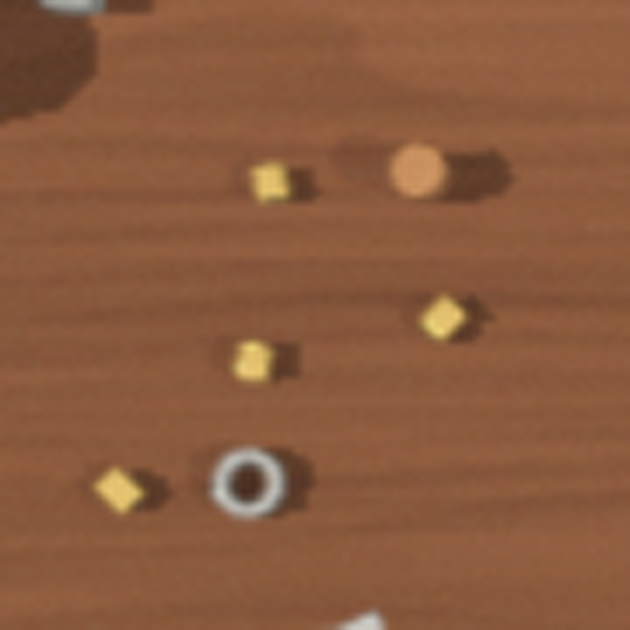

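View pics/c2.png

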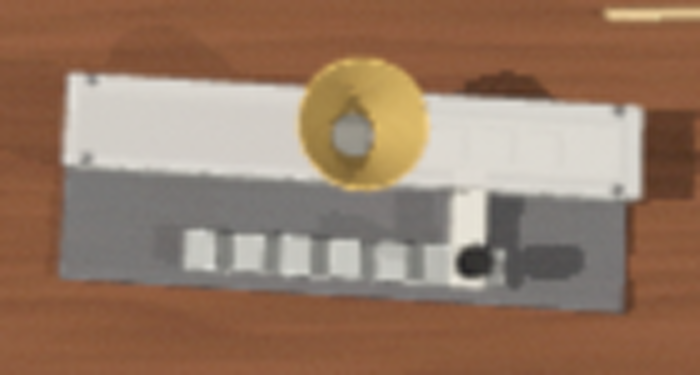

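View pics/c3.png

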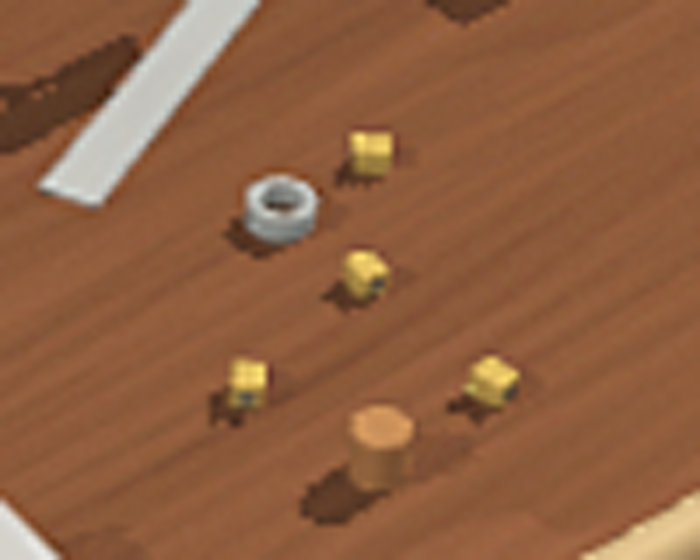

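View pics/c4.png

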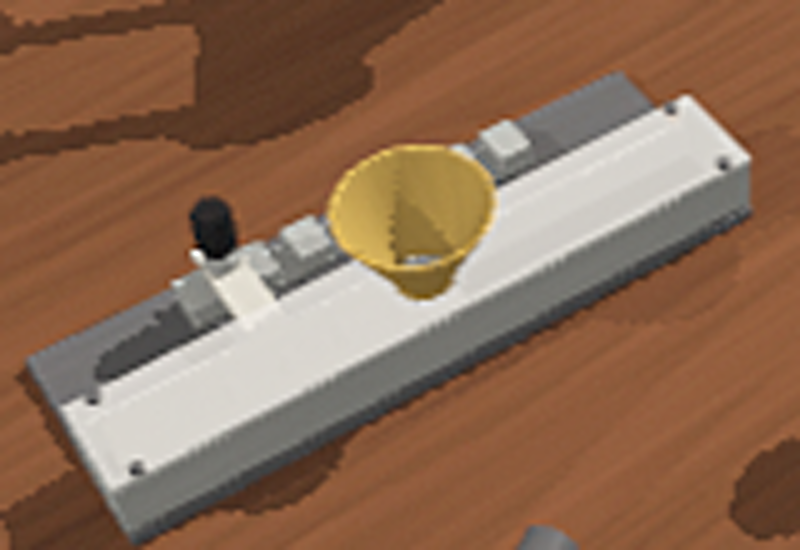

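```bash
python3 - <<'E'
from h import *
def q(cx,cy,u0,v0,k): return ((cx+.5)/k-.5+u0,(cy+.5)/k-.5+v0)
# cover corners
c=[q(a,b,255,200,5) for a,b in [(68,73),(642,107),(640,198),(62,165)]]
W=[pz('top',*p,.046) for p in c]
for w in W: print(w.round(4))
W=np.array(W); print('centre',W.mean(0)); d=(W[0]-W[1]); print('yaw of +y',np.degrees(np.arctan2(-d[0],d[1])),np.linalg.norm(d)); d=W[3]-W[2];print(np.degrees(np.arctan2(-d[0],d[1])),np.linalg.norm(d))
f=pz('top',*q(364,124,255,200,5),.102); print('funnel',f)
k=pz('top',*q(474,260,255,200,5),.078); print('knob',k)
# scene
print('funnel sc',pz('scene',*q(413,207,140,190,5),.102))
print('knob sc',pz('scene',*q(211,210,140,190,5),.078))
im=cv2.imread('pics/top0.png'); hsv=cv2.cvtColor(im,cv2.COLOR_BGR2HSV)
big=cv2.resize(im[190:280,160:250],None,fx=8,fy=8,interpolation=cv2.INTER_CUBIC); h=cv2.cvtColor(big,cv2.COLOR_BGR2HSV)
m=((h[...,0]>19)&(h[...,0]<32)&(h[...,1]>90)&(h[...,2]>140)).astype(np.uint8)
n,l,st,ce=cv2.connectedComponentsWithStats(m)
for i in range(1,n):
    if st[i,4]<200: continue
    pts=cv2.findContours((l==i).astype(np.uint8),0,2)[0][0][:,0].astype(float)
    w=np.array([pz('top',*q(a,b,160,190,8),.0135)[:2] for a,b in pts])
    r=cv2.minAreaRect((w*1e4).astype(np.float32)); print(st[i,4],ce[i]/8+[160,190],pz('top',*q(*ce[i],160,190,8),.0135).round(4),np.array(r[0])/1e4,np.array(r[1])/10,r[2])
for n,pt in (('collar',q(248,483,160,190,7)+(.014,)),('plug',q(418,170,160,190,7)+(.028,))): print(n,pz('top',*pt))
for u,v in [(372,140),(368,262),(248,372),(492,372)]: print('sc',pz('scene',*q(u,v,280,140,7),.0135))
E
```

```text
[0.5755 0.0135 0.046 ]
[ 0.5481 -0.3669  0.046 ]
[ 0.4876 -0.3625  0.046 ]
[0.514 0.018 0.046]
centre [ 0.53129345 -0.1744884   0.046     ]
yaw of +y -4.126201067906185 0.3813964903458948
-3.958783226324375 0.3813133775780657
funnel [ 0.53156799 -0.17582222  0.102     ]
knob [ 0.44607957 -0.24632402  0.078     ]
funnel sc [ 0.53463548 -0.17927151  0.102     ]
knob sc [ 0.45008276 -0.25223163  0.078     ]
1088 [198.69898897 216.1685432 ] [0.5782 0.2529 0.0135] [0.57843892 0.25268086] [16.29523468 14.47986755] 6.75382137298584
1311 [223.20957285 235.57274981] [0.5108 0.1686 0.0135] [0.51081465 0.16846155] [14.24552612 18.69924469] 44.995121002197266
1243 [196.16482301 241.59100965] [0.4914 0.2599 0.0135] [0.49191494 0.25984131] [16.10072327 16.91046753] 75.41452026367188
1330 [177.15958647 260.11484962] [0.4299 0.3225 0.0135] [0.43016606 0.32252429] [18.46910858 13.9406601 ] 45.665042877197266
collar [0.43285674 0.26105481 0.014     ]
plug [0.58152927 0.17914024 0.028     ]
sc [0.43013582 0.31998699 0.0135    ]
sc [0.49274691 0.25684567 0.0135    ]
sc [0.5122355 0.1650876 0.0135   ]
sc [0.58009939 0.24773313 0.0135    ]
```

```bash
cat >> h.py <<'E'
def plan(*wps):
    """wps: (x,y,z,jaw)"""
    s=manip.get_state(); w,x,y,z=s['ee_rot']; R=Rn.from_quat([x,y,z,w]).as_matrix()
    psi=np.degrees(np.arctan2(R[1,1],R[0,1])); print('t',round(s['clock'],2),'tcp',s['position'].round(4),'jaw',psi.round(2),'q',s['qpos'].round(2),'F',s['contact_force'].round(1),'w',round(s['width'],4))
    for p in wps:
        d=R.T@(np.array(p[:3])-s['position']); tr=(psi-p[3]+90)%180-90
        print(d.round(4),'turn',tr.round(1))
E
python3 -c "
from h import *
plan((.430,.3215,.195,45.7),(.430,.3215,.08,45.7),(.430,.3215,.003,45.7))"
```

```text
t 0.1 tcp [0.2528 0.5159 0.1945] jaw 63.89 q [ 0.99  0.28  1.51  0.    1.36 -0.12] F [-0.3  0.1  0. ] w 0.0856
[-0.0003 -0.0965  0.2447] turn 18.2
[ 0.1147 -0.0964  0.2447] turn 18.2
[ 0.1917 -0.0962  0.2447] turn 18.2
```

Request:
play_rows([
  [[0.3, 0, -0.0965, 0.2447, 18.2], [0.3, 0, -0.0965, 0.2447, 18.2], [0.3, 0, -0.0965, 0.2447, 18.2], [0.3, 0, -0.0965, 0.2447, 18.2], [0.3, 0, -0.0965, 0.2447, 18.2], [0.3, 0, -0.0965, 0.2447, 18.2], [0.3, 0.115, -0.0965, 0.2447, 18.2], [0.3, 0.115, -0.0965, 0.2447, 18.2], [0.3, 0.115, -0.0965, 0.2447, 18.2], [0.3, 0.115, -0.0965, 0.2447, 18.2]],
], grip_force=40)

```text
clock: 1.1
position: [0.427, 0.3202, 0.0764]
ee_rot: [0.653, 0.264, 0.657, -0.269]
contact_force: [-0.0, 0.8, -0.2]
width: 0.0599
```

```bash
python3 -c "
from h import *
plan((.430,.3215,.003,45.7))
snap('scene','s1');crop('s1',260,90,400,220,5,'s1c')"
```

```text
t 1.1 tcp [0.427  0.3202 0.0764] jaw 45.68 q [ 0.51  0.32  1.77 -0.    1.07 -0.28] F [-0.   0.8 -0.2] w 0.0599
[0.0734 0.0037 0.0014] turn -0.0
```

View pics/s1c.png

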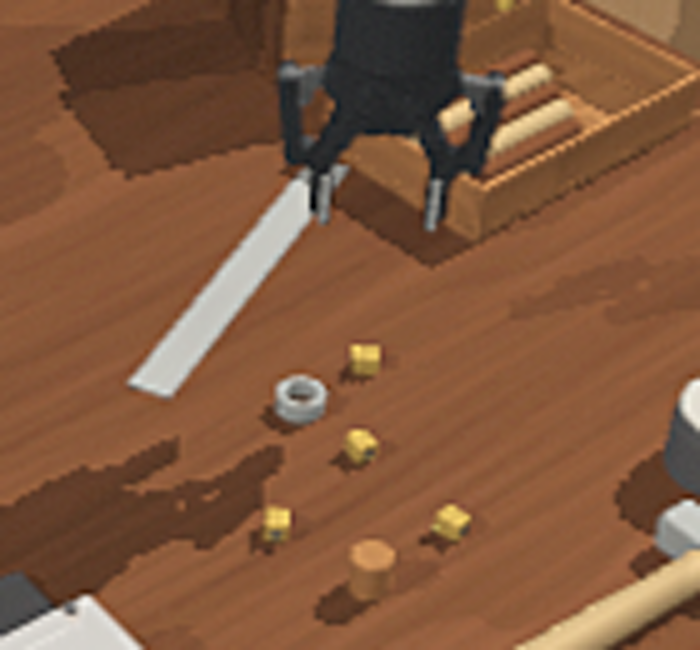

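Request:
play_rows([
  [[0.3, 0.04, 0.0037, 0.0014, 0], [0.3, 0.073, 0.0037, 0.0014, 0], [0.3, 0.073, 0.0037, 0.0014, 0], [0.3, 0.073, 0.0037, 0.0014, 0], [1, 0.073, 0.0037, 0.0014, 0], [1, 0.073, 0.0037, 0.0014, 0], [1, 0.073, 0.0037, 0.0014, 0], [1, 0.073, 0.0037, 0.0014, 0], [1, 0.073, 0.0037, 0.0014, 0], [1, 0.073, 0.0037, 0.0014, 0], [1, 0.073, 0.0037, 0.0014, 0]],
])

```text
clock: 2.25
position: [0.4321, 0.3227, 0.0055]
ee_rot: [0.654, 0.265, 0.656, -0.268]
contact_force: [-0.1, -0.6, -0.3]
width: -0.0
```

```bash
python3 -c "
from h import *
plan((.430,.3215,.17,45.7),(.533,-.1775,.17,45.7))
snap('scene','s2');crop('s2',290,100,380,190,6,'s2c')"
```

```text
t 2.25 tcp [0.4321 0.3227 0.0055] jaw 45.7 q [ 0.51  0.4   1.85 -0.    0.9  -0.28] F [-0.1 -0.6 -0.3] w -0.0
[-0.1645 -0.0031 -0.0008] turn -0.0
[-0.1636 -0.2882  0.4214] turn -0.0
```

View pics/s2c.png

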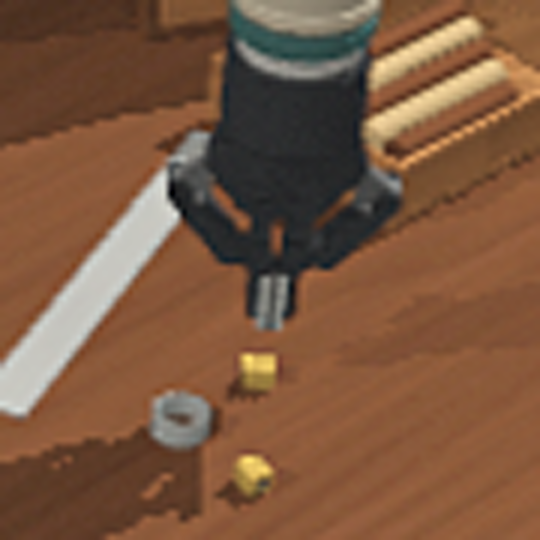

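```bash
python3 -c "
from h import *
print(proj('scene',[.4321,.3227,.0055]),proj('scene',[.4321,.3227,.0245]),pz('scene',335,154.5,.0055),pz('scene',332.8,162,.0135))
z=np.load('pics/s2.npz')['d']; print(z[148:168:2,326:342:3]);
for u,v in [(335,152),(333,161)]: print(pd('scene',u,v,z[v,u]))
snap('top','t2');crop('t2',130,200,250,290,6,'t2c')"
```

```text
[333.50617159 161.40625562] [333.9944266  156.93026511] [0.40845922 0.35273077 0.0055    ] [0.43955495 0.31126298 0.0135    ]
[[1.4616107 1.4658805 1.3545908 1.3483237 1.3506794 1.4665403]
 [1.4554596 1.4557732 1.3565099 1.3547652 1.3600955 1.4544526]
 [1.4508575 1.4425412 1.3669134 1.360921  1.3656737 1.4497597]
 [1.4428569 1.4390383 1.440874  1.3674928 1.4439197 0.       ]
 [1.4350022 1.4329343 1.4277406 1.4356364 1.4239753 1.4320682]
 [1.426729  1.4287823 1.4226724 1.4291781 1.4215714 1.4247674]
 [1.4210908 1.420184  1.3916472 1.3947848 1.4138083 1.4152607]
 [1.4092523 1.405131  1.3916143 1.39364   1.4079032 1.4088105]
 [1.4011158 1.3967774 1.3971659 1.3970392 1.4063157 1.4085429]
 [1.4010036 1.3984455 1.3922551 1.3935252 1.3992146 1.3954148]]
[0.43989578 0.31628137 0.05279895]
[0.43502508 0.31673535 0.0121154 ]
```

View pics/t2c.png

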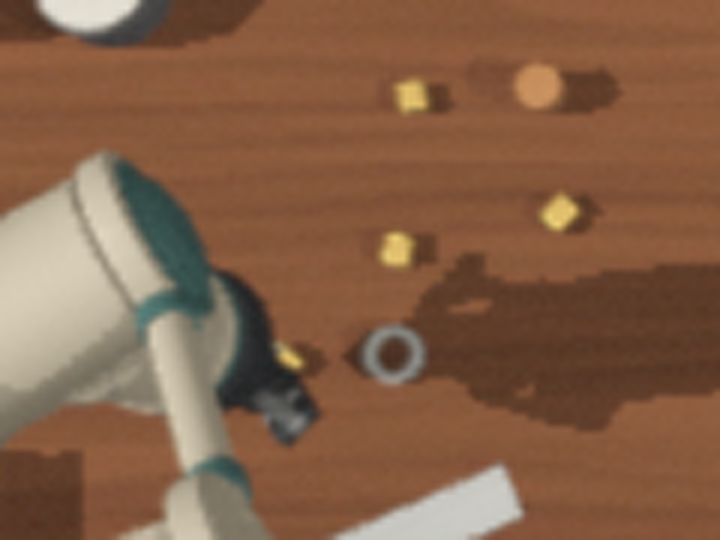

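```bash
python3 -c "
from h import *
plan((.430,.3215,.17,45.7))
im,z=snap('scene','s3');crop('s3',290,100,380,190,6,'s3c')
print(z[140:168:2,326:345:3])
"
```

```text
t 2.35 tcp [0.4321 0.3227 0.0054] jaw 45.7 q [ 0.51  0.4   1.85 -0.    0.9  -0.28] F [-0.8 -0.1 -0.2] w -0.0
[-0.1646 -0.0031 -0.0008] turn -0.0
[[1.3294874 1.3385333 1.3235015 1.3270298 1.3251412 1.3131498 1.3342981]
 [1.3411708 1.3372468 1.3353107 1.3318188 1.3310602 1.3362089 1.3294259]
 [1.4860417 1.4831648 1.3408759 1.3394719 1.3321153 1.3427322 1.3358314]
 [1.4736333 1.4694359 1.3521351 1.3478149 1.3449298 1.4723855 1.4666626]
 [1.4664277 1.4634482 1.3530154 1.3482512 1.3456612 1.4605873 1.4647349]
 [1.4567485 1.4515207 1.3580343 1.3514051 1.3561542 1.4564469 1.4562933]
 [1.4474363 1.4492543 1.3695945 1.3644718 1.3629298 1.4491245 1.4465269]
 [1.4394417 1.4427379 1.4400889 1.3663783 1.4402132 1.4423383 1.4411228]
 [1.4306341 1.435137  1.4319184 1.425547  1.427362  1.4311787 1.4334924]
 [1.4260619 1.4213352 1.4219046 1.4225718 1.4309589 1.4199476 1.4313451]
 [1.418788  1.4183458 1.3963916 1.3909298 1.4207244 1.4200137 1.4230671]
 [1.4070412 1.4058954 1.3942623 1.3938404 1.4078134 1.4063702 1.4115957]
 [1.4008211 1.4028147 1.401678  1.3995999 1.4025233 1.4053638 1.4017321]
 [1.3985859 1.3903946 1.3929343 1.3949575 1.3943491 1.3961107 1.3948733]]
```

View pics/s3c.png

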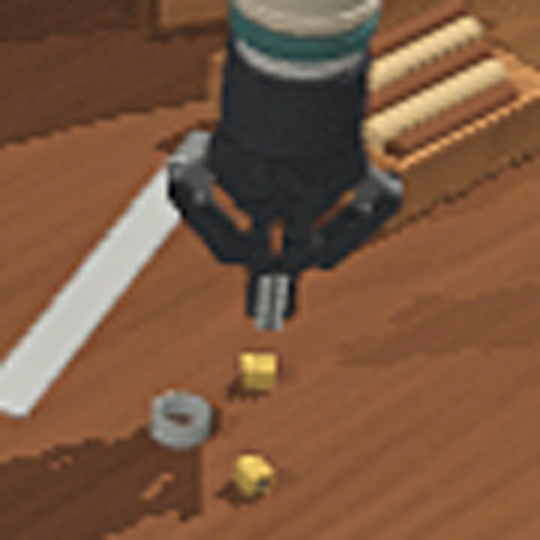

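```bash
python3 -c "
from h import *
z=np.load('pics/s1.npz')['d']
for u,v in [(324,131),(324,132),(324,133),(346,133),(346,134),(346,135)]: print(u,v,z[v,u],pd('scene',u,v,z[v,u]).round(4))
z=np.load('pics/s3.npz')['d']
for u,v in [(334,148),(335,150),(335,152),(335,154)]: print(u,v,z[v,u],pd('scene',u,v,z[v,u]).round(4))
z=np.load('pics/scene0.npz')['d']
crop('scene0',300,0,400,80,6,'z0')
z=np.load('pics/t2.npz')['d']
for u,v in [(178,268),(177,271),(175,264),(180,266)]: print(u,v,pd('top',u,v,z[v,u]).round(4))
"
```

```text
324 131 1.3073149 [0.411  0.2869 0.1322]
324 132 1.3074607 [0.4126 0.2856 0.13  ]
324 133 1.3144957 [0.4102 0.2884 0.1236]
346 133 1.309811 [0.4563 0.3393 0.1259]
346 134 1.3143841 [0.4556 0.3408 0.121 ]
346 135 1.3103291 [0.4595 0.3368 0.1212]
334 148 1.349571 [0.4369 0.3128 0.0689]
335 150 1.3514051 [0.4415 0.3135 0.0632]
335 152 1.3644718 [0.438  0.3184 0.0506]
335 154 1.3663783 [0.4406 0.3166 0.0448]
178 268 [0.3981 0.2868 0.1423]
177 271 [0.3893 0.2919 0.1329]
175 264 [0.4096 0.2925 0.1579]
180 266 [0.4045 0.2839 0.1293]
```

View pics/z0.png

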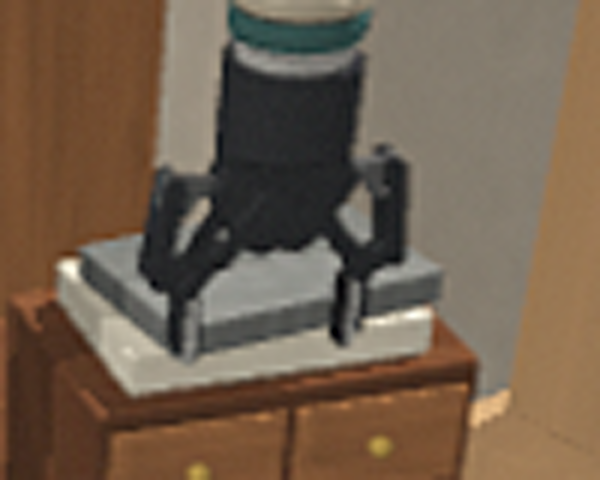

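Request:
play_rows([
  [[1, -0.01, 0, 0, 0], [1, -0.01, 0.042, 0, 0], [1, 0.0, 0.042, 0, 0], [1, 0.003, 0.042, 0, 0], [1, 0.006, 0.042, 0, 0], [1, 0.007, 0.042, 0, 0], [1, 0.007, 0.042, 0, 0]],
])

```text
clock: 3.1
position: [0.4608, 0.3522, -0.0018]
ee_rot: [0.654, 0.265, 0.656, -0.268]
contact_force: [-0.3, -0.1, 0.3]
width: -0.0002
```

```bash
python3 -c "
from h import *
plan((.430,.3215,.17,45.7))
"
```

```text
t 3.1 tcp [ 0.4608  0.3522 -0.0018] jaw 45.69 q [ 0.53  0.46  1.76 -0.    0.93 -0.26] F [-0.3 -0.1  0.3] w -0.0002
[-0.1716 -0.0444 -0.0008] turn -0.0
```

Request:
play_rows([
  [[1, 0.006, 0, 0, 0], [1, 0.012, 0, 0, 0], [1, 0.018, 0, 0, 0], [1, 0.02, 0, 0, 0], [1, 0.02, 0, 0, 0]],
])

```text
clock: 3.6
position: [0.4603, 0.3519, -0.0225]
ee_rot: [0.654, 0.265, 0.656, -0.269]
contact_force: [-1.2, -0.5, -0.2]
width: 0.0002
```

Request:
play_rows([
  [[1, 0.004, 0, 0, 0], [1, 0.008, 0, 0, 0], [1, 0.009, 0, 0, 0], [1, 0.009, 0, 0, 0]],
])

```text
clock: 4.0
position: [0.46, 0.3518, -0.0318]
ee_rot: [0.653, 0.264, 0.656, -0.269]
contact_force: [-0.4, -0.2, -0.5]
width: -0.0001
```

```bash
python3 -c "
from h import *
plan((.430,.3215,.17,45.7))
im,z=snap('scene','s4');crop('s4',290,100,380,190,6,'s4c')
"
```

```text
t 4.0 tcp [ 0.46    0.3518 -0.0318] jaw 45.69 q [ 0.53  0.5   1.79 -0.    0.86 -0.26] F [-0.4 -0.2 -0.5] w -0.0001
[-0.2015 -0.0441 -0.0007] turn -0.0
```

View pics/s4c.png

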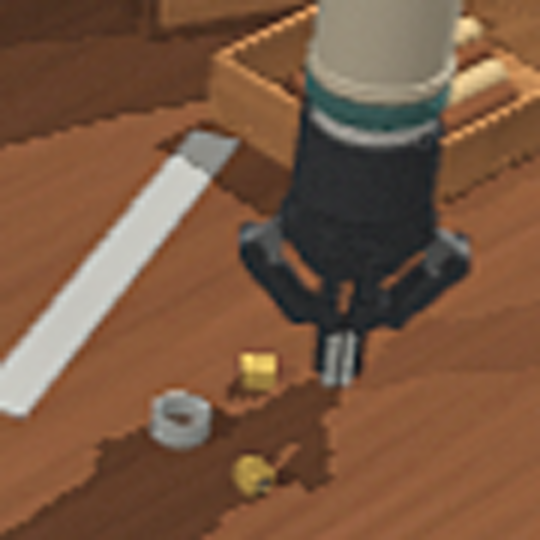

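Request:
play_rows([
  [[1, 0.0015, 0, 0, 0], [1, 0.003, 0, 0, 0], [1, 0.004, 0, 0, 0], [1, 0.004, 0, 0, 0]],
])

```text
clock: 4.45
position: [0.4601, 0.3518, -0.0357]
ee_rot: [0.653, 0.265, 0.656, -0.269]
contact_force: [0.3, -0.4, -0.0]
width: -0.0002
```

Request:
play_rows([
  [[1, 0.0015, 0, 0, 0], [1, 0.003, 0, 0, 0], [1, 0.003, 0, 0, 0]],
])

```text
clock: 4.75
position: [0.4603, 0.3519, -0.036]
ee_rot: [0.654, 0.265, 0.656, -0.268]
contact_force: [-3.8, -2.9, 17.4]
width: -0.0001
```

Request:
play_rows([
  [[1, -0.01, 0, 0, 0], [1, -0.02, 0, 0, 0], [1, -0.02, 0, 0, 0]],
])

```text
clock: 5.05
position: [0.4617, 0.3529, -0.0144]
ee_rot: [0.655, 0.266, 0.655, -0.267]
contact_force: [0.3, -0.8, 0.0]
width: 0.0004
```

```bash
python3 -c "
from h import *
plan((.432,.320,.045-.036,45.7))
print(pz('scene',346.5,163.7,.0042), proj('scene',(.46,.352,.0042)))
im,z=snap('top','t5');crop('t5',130,200,250,290,6,'t5c')
"
```

```text
t 5.05 tcp [ 0.4617  0.3529 -0.0144] jaw 45.7 q [ 0.53  0.47  1.77 -0.    0.9  -0.26] F [ 0.3 -0.8  0. ] w 0.0004
[-0.0233 -0.0443  0.0017] turn -0.0
[0.46728075 0.34890462 0.0042    ] [345.59642771 162.25997124]
```

View pics/t5c.png

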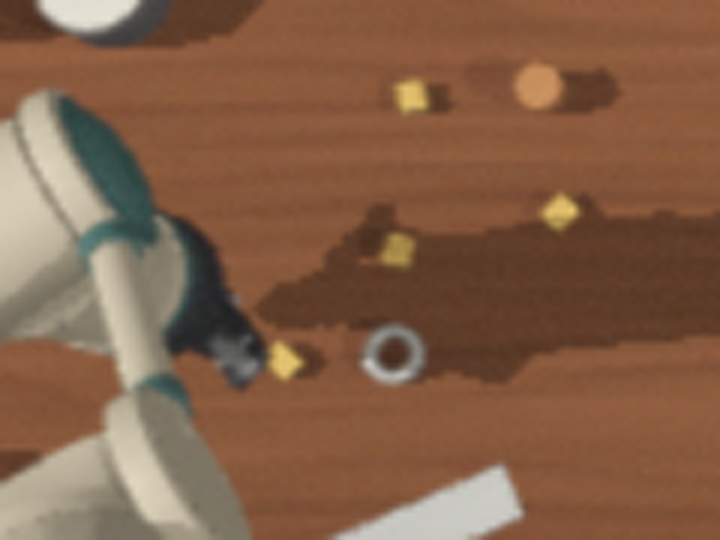

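```bash
cat >> h.py <<'E'
ZO=0.0365
_plan=plan
def plan(*w): _plan(*[(a,b,c-ZO,j) for a,b,c,j in w])
E
python3 -c "
from h import *
plan((.4305,.321,.06,45.7),(.4305,.321,.003,45.7))
"
```

```text
t 5.1 tcp [ 0.4611  0.3525 -0.0152] jaw 45.7 q [ 0.53  0.48  1.77 -0.    0.9  -0.26] F [ 0.4  0.5 -0.2] w -0.0
[-0.0385 -0.044   0.    ] turn -0.0
[ 0.0185 -0.0438  0.0001] turn -0.0
```

Request:
play_rows([
  [[0.3, -0.039, 0, 0, 0], [0.3, -0.039, -0.044, 0, 0], [0.3, -0.039, -0.044, 0, 0], [0.3, -0.01, -0.044, 0, 0], [0.3, 0.0185, -0.044, 0, 0], [0.3, 0.0185, -0.044, 0, 0], [1, 0.0185, -0.044, 0, 0], [1, 0.0185, -0.044, 0, 0], [1, 0.0185, -0.044, 0, 0], [1, 0.0185, -0.044, 0, 0], [1, 0.0185, -0.044, 0, 0]],
])

```text
clock: 6.2
position: [0.4314, 0.3216, -0.0323]
ee_rot: [0.655, 0.266, 0.655, -0.267]
contact_force: [0.4, -0.1, 4.9]
width: 0.0155
```

```bash
python3 -c "
from h import *
plan((.4305,.321,.18,45.7),(.533,-.1775,.18,85.9))
"
```

```text
t 6.2 tcp [ 0.4314  0.3216 -0.0323] jaw 45.7 q [ 0.51  0.45  1.89 -0.    0.8  -0.29] F [ 0.4 -0.1  4.9] w 0.0155
[-0.1758 -0.0013 -0.0002] turn 0.0
[-0.1754 -0.2865  0.4213] turn -40.2
```

Request:
play_rows([
  [[1, -0.05, 0, 0, 0], [1, -0.1, 0, 0, 0], [1, -0.15, 0, 0, 0], [1, -0.176, 0, 0, 0], [1, -0.176, -0.028, 0.042, -8], [1, -0.176, -0.056, 0.084, -16], [1, -0.176, -0.085, 0.126, -24], [1, -0.176, -0.113, 0.168, -32], [1, -0.176, -0.141, 0.21, -40], [1, -0.176, -0.17, 0.252, -40], [1, -0.176, -0.2, 0.294, -40], [1, -0.176, -0.228, 0.336, -40]],
], grip_force=60)

```text
clock: 7.4
position: [0.5061, -0.0463, 0.1442]
ee_rot: [0.706, 0.026, 0.707, -0.027]
contact_force: [0.5, 0.0, -0.8]
width: 0.0147
```

```bash
python3 -c "
from h import *
plan((.533,-.1775,.18,85.9),(.533,-.1775,.107,85.9))
"
```

```text
t 7.4 tcp [ 0.5061 -0.0463  0.1442] jaw 85.71 q [-0.23  0.21  1.73 -0.    1.2  -1.72] F [ 0.5  0.  -0.8] w 0.0147
[ 0.0008 -0.1288  0.0367] turn -0.2
[ 0.0738 -0.1287  0.0367] turn -0.2
```

Request:
play_rows([
  [[1, 0, -0.045, 0.012, 0], [1, 0, -0.09, 0.025, 0], [1, 0, -0.1287, 0.0367, 0], [1, 0, -0.1287, 0.0367, 0], [1, 0.03, -0.1287, 0.0367, 0], [1, 0.055, -0.1287, 0.0367, 0], [1, 0.055, -0.1287, 0.0367, 0], [1, 0.055, -0.1287, 0.0367, 0]],
])

```text
clock: 8.2
position: [0.5327, -0.1768, 0.0894]
ee_rot: [0.706, 0.026, 0.707, -0.026]
contact_force: [-0.1, -0.2, 0.2]
width: 0.0146
```

```bash
python3 -c "
from h import *
plan((.533,-.1775,.107,85.9))
snap('scene','s6');crop('s6',150,130,300,270,5,'s6c')
snap('top','t6');crop('t6',260,180,400,280,5,'t6c')
"
```

```text
t 8.2 tcp [ 0.5327 -0.1768  0.0894] jaw 85.73 q [-0.44  0.34  1.7  -0.    1.11 -1.94] F [-0.1 -0.2  0.2] w 0.0146
[ 0.0189 -0.0007  0.0004] turn -0.2
```

View pics/s6c.png

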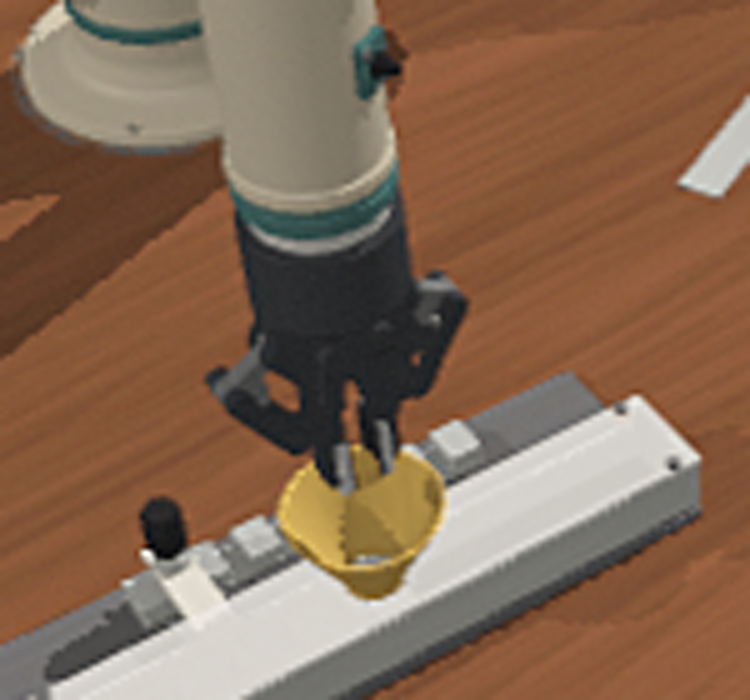

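View pics/t6c.png

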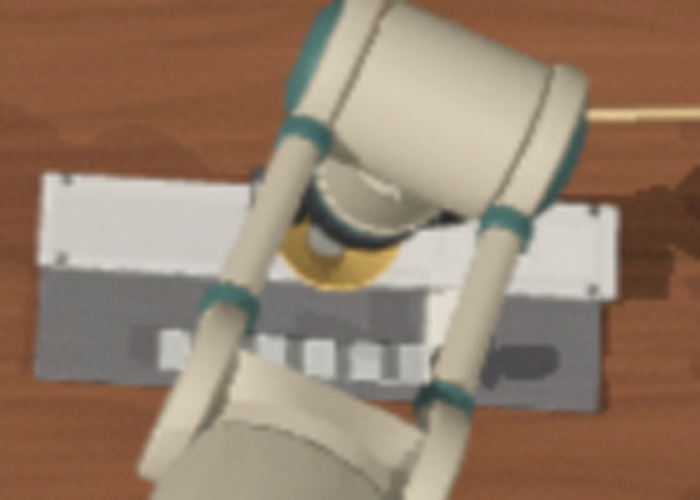

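```bash
python3 -c "
from h import *
crop('s6',195,190,255,250,12,'s6d')
print(proj('scene',(.5327,-.1768,.126)),proj('scene',(.5327,-.1768,.145)))
"
```

```text
[221.59301433 223.69616143] [220.77763467 218.47885563]
```

View pics/s6d.png

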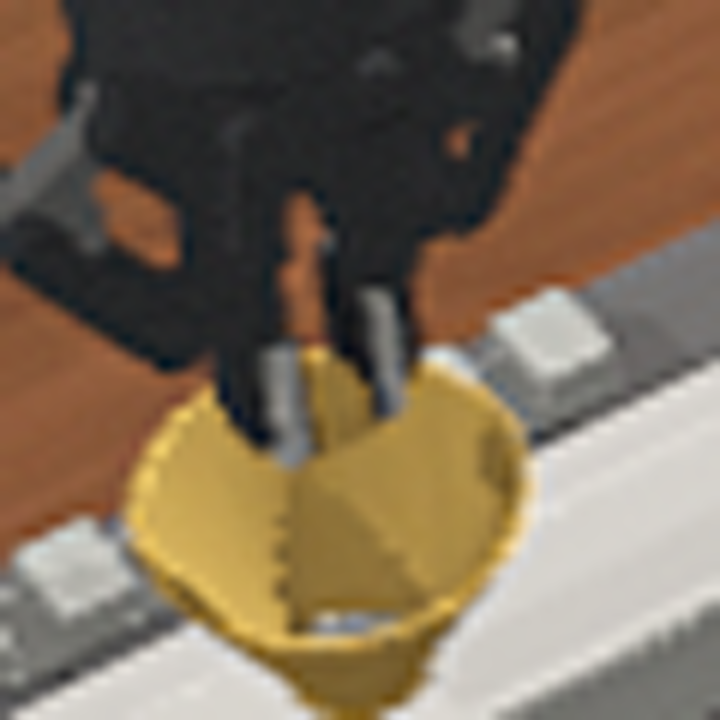

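View pics/s6.png

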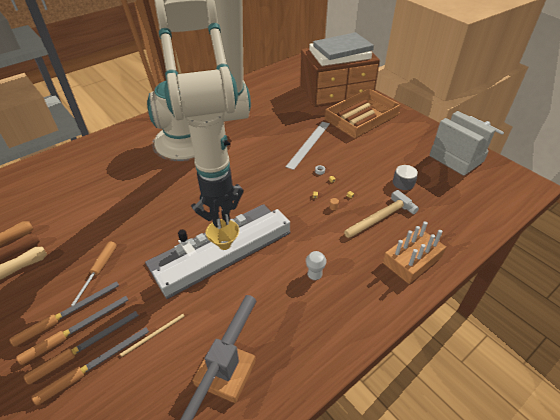

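Request:
play_rows([
  [[1, 0.019, 0, 0, 0], [1, 0.019, 0, 0, 0], [1, 0.019, 0, 0, 0], [0.5, 0.019, 0, 0, 0], [0.5, 0.019, 0, 0, 0], [0.5, 0.019, 0, 0, 0], [0.5, 0, 0, 0, 0], [0.5, -0.04, 0, 0, 0], [0.5, -0.04, 0, 0, 0]],
])

```text
clock: 9.2
position: [0.5376, -0.1791, 0.136]
ee_rot: [0.711, 0.024, 0.702, -0.028]
contact_force: [1.2, -0.3, -0.0]
width: 0.0426
```

```bash
python3 -c "
from h import *
plan((.449,-.249,.165,85.9),(.449,-.249,.11,85.9),(.449,-.249,.05,85.9))
snap('scene','s7');crop('s7',150,150,300,270,5,'s7c')
"
```

```text
t 9.2 tcp [ 0.5376 -0.1791  0.136 ] jaw 85.73 q [-0.44  0.3   1.63 -0.    1.2  -1.94] F [ 1.2 -0.3 -0. ] w 0.0426
[ 0.0069 -0.0763 -0.0833] turn -0.2
[ 0.0619 -0.076  -0.0839] turn -0.2
[ 0.1219 -0.0756 -0.0846] turn -0.2
```

View pics/s7c.png

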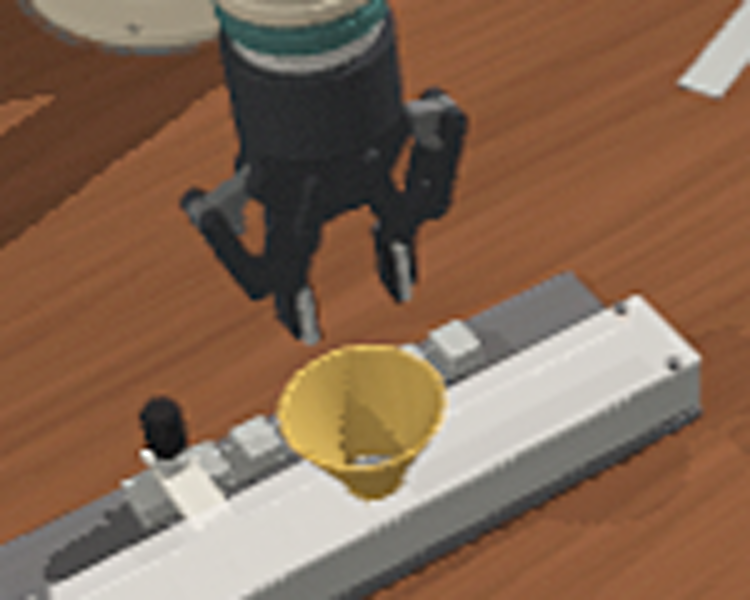

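Request:
play_rows([
  [[0.4, 0.006, -0.03, -0.033, 0], [0.4, 0.006, -0.06, -0.066, 0], [0.4, 0.006, -0.0763, -0.084, 0], [0.4, 0.006, -0.0763, -0.084, 0], [0.4, 0.04, -0.0763, -0.084, 0], [0.4, 0.06, -0.076, -0.084, 0], [0.4, 0.06, -0.076, -0.084, 0], [0.4, 0.06, -0.076, -0.084, 0]],
])

```text
clock: 10.05
position: [0.4476, -0.2477, 0.0731]
ee_rot: [0.709, 0.025, 0.704, -0.027]
contact_force: [-0.6, 0.3, 0.7]
width: 0.0514
```

```bash
python3 -c "
from h import *
plan((.449,-.249,.11,85.9),(.449,-.249,.05,85.9))
snap('scene','s8');crop('s8',150,150,300,270,5,'s8c')
snap('top','t8');crop('t8',260,180,400,280,5,'t8c')
"
```

```text
t 10.05 tcp [ 0.4476 -0.2477  0.0731] jaw 85.76 q [-0.64  0.28  1.83  0.    1.02 -2.14] F [-0.6  0.3  0.7] w 0.0514
[-0.0004 -0.0012  0.0015] turn -0.1
[ 0.0596 -0.0009  0.001 ] turn -0.1
```

View pics/s8c.png

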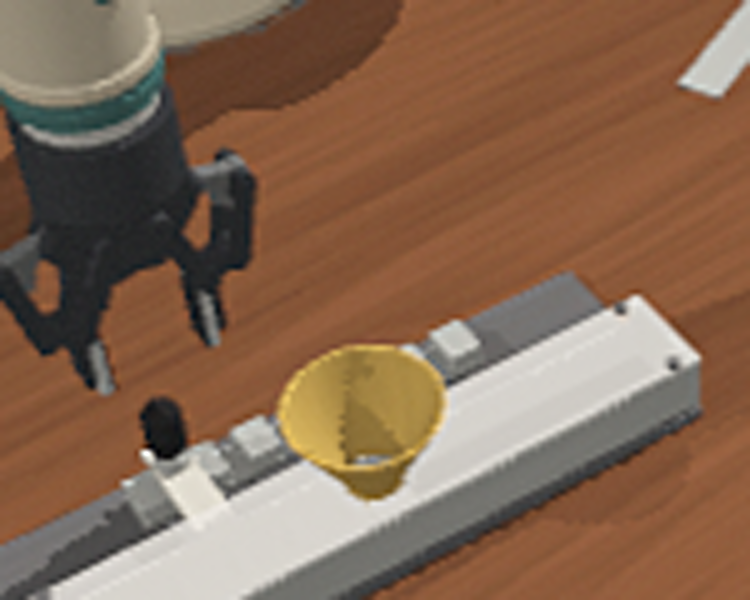

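View pics/t8c.png

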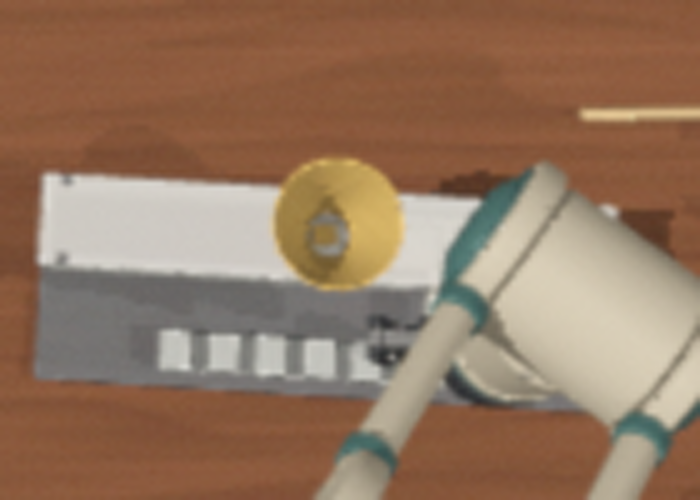

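Request:
play_rows([
  [[0.4, 0.03, -0.001, 0.001, 0], [0.4, 0.06, -0.001, 0.001, 0], [0.4, 0.061, -0.001, 0.001, 0], [0.4, 0.061, -0.001, 0.001, 0], [1, 0.061, -0.001, 0.001, 0], [1, 0.061, -0.001, 0.001, 0], [1, 0.061, -0.001, 0.001, 0], [1, 0.061, -0.001, 0.001, 0], [1, 0.061, -0.001, 0.001, 0]],
], grip_force=60)

```text
clock: 11.05
position: [0.4512, -0.2517, 0.0153]
ee_rot: [0.711, 0.023, 0.702, -0.029]
contact_force: [-1.6, -1.9, 6.0]
width: 0.0208
```

```bash
python3 -c "
from h import *
plan((.449,-.249,.05,85.9))
snap('scene','s9');crop('s9',150,150,300,270,5,'s9c')
"
```

```text
t 11.05 tcp [ 0.4512 -0.2517  0.0153] jaw 85.78 q [-0.64  0.35  1.9   0.    0.87 -2.14] F [-1.6 -1.9  6. ] w 0.0208
[ 0.0018  0.0026 -0.0024] turn -0.1
```

View pics/s9c.png

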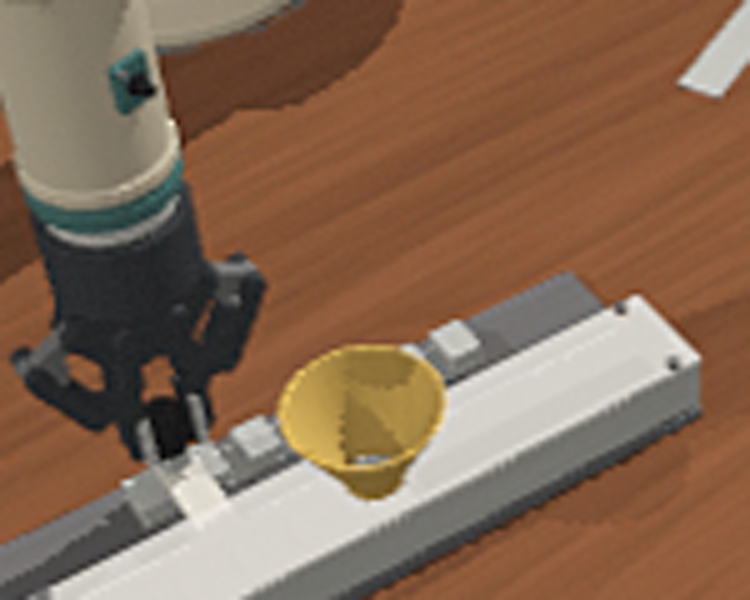

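Request:
play_rows([
  [[1, -0.004, 0, 0, 0], [1, -0.008, 0, 0, 0], [1, -0.012, 0, 0, 0], [1, -0.016, 0, 0, 0], [1, -0.016, 0, 0, 0]],
], grip_force=80)

```text
clock: 11.6
position: [0.4511, -0.2514, 0.0315]
ee_rot: [0.711, 0.023, 0.702, -0.029]
contact_force: [1.8, -1.2, -7.7]
width: 0.0202
```

```bash
python3 -c "
from h import *
plan((.4512+.0716*.032,-.2517+.9974*.032,.0153+.0365+.016,85.9))
snap('scene','s10');crop('s10',150,150,300,270,5,'s10c')
"
```

```text
t 11.6 tcp [ 0.4511 -0.2514  0.0315] jaw 85.78 q [-0.64  0.33  1.88  0.    0.91 -2.14] F [ 1.8 -1.2 -7.7] w 0.0202
[-0.0001  0.0317  0.    ] turn -0.1
```

View pics/s10c.png

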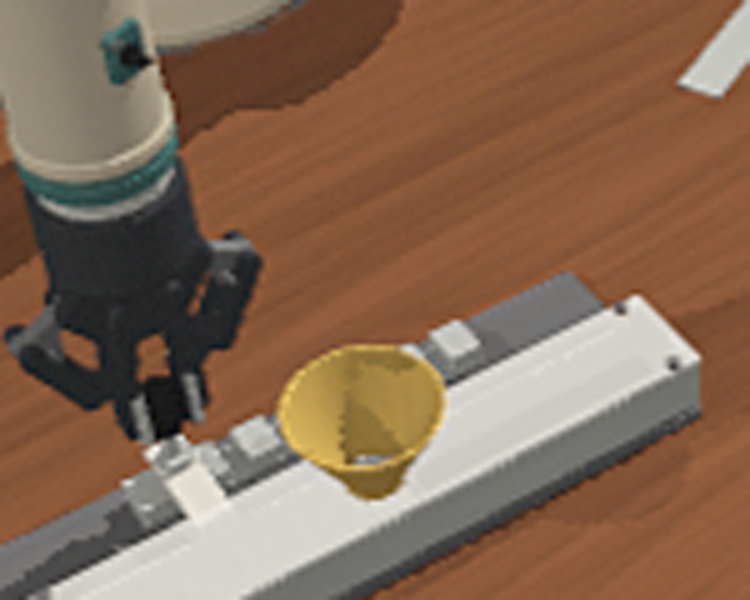

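Request:
play_rows([
  [[1, 0, 0.008, 0, 0], [1, 0, 0.016, 0, 0], [1, 0, 0.024, 0, 0], [1, 0, 0.032, 0, 0], [1, 0, 0.032, 0, 0], [1, 0, 0.032, 0, 0]],
])

```text
clock: 12.25
position: [0.4535, -0.2186, 0.031]
ee_rot: [0.711, 0.023, 0.702, -0.029]
contact_force: [1.3, 1.0, -7.8]
width: 0.0205
```

```bash
python3 -c "
from h import *
plan((.4512+.0716*.032,-.2517+.9974*.032,.0153+.0365,85.9))
"
```

```text
t 12.25 tcp [ 0.4535 -0.2186  0.031 ] jaw 85.81 q [-0.59  0.31  1.91  0.    0.9  -2.09] F [ 1.3  1.  -7.8] w 0.0205
[ 0.0157 -0.0011 -0.0001] turn -0.1
```

Request:
play_rows([
  [[1, 0.006, -0.001, 0, 0], [1, 0.012, -0.001, 0, 0], [1, 0.0155, -0.001, 0, 0], [1, 0.0155, -0.001, 0, 0], [0.4, 0.0155, -0.001, 0, 0], [0.4, 0.0155, -0.001, 0, 0], [0.4, 0.0155, -0.001, 0, 0], [0.4, -0.04, -0.001, 0, 0], [0.4, -0.08, -0.001, 0, 0], [0.4, -0.11, -0.001, 0, 0], [0.4, -0.11, -0.001, 0, 0]],
])

```text
clock: 13.35
position: [0.4551, -0.2208, 0.146]
ee_rot: [0.714, 0.021, 0.699, -0.031]
contact_force: [-0.3, 0.4, -0.7]
width: 0.0511
```

```bash
cat >> h.py <<'E'
def blanks(fn):
    im=cv2.imread('pics/'+fn+'.png'); u0,v0,k=140,170,8
    big=cv2.resize(im[v0:290,u0:255],None,fx=k,fy=k,interpolation=cv2.INTER_CUBIC); h=cv2.cvtColor(big,cv2.COLOR_BGR2HSV)
    m=((h[...,0]>19)&(h[...,0]<32)&(h[...,1]>90)&(h[...,2]>100)).astype(np.uint8)
    n,l,st,ce=cv2.connectedComponentsWithStats(m)
    for i in range(1,n):
        if st[i,4]<300: continue
        pts=cv2.findContours((l==i).astype(np.uint8),0,2)[0][0][:,0].astype(float)
        w=np.array([pz('top',(a+.5)/k-.5+u0,(b+.5)/k-.5+v0,.0135)[:2] for a,b in pts])
        r=cv2.minAreaRect((w*1e4).astype(np.float32)); print('blank',st[i,4],(ce[i]/k+[u0,v0]).round(1),(np.array(r[0])/1e4).round(4),(np.array(r[1])/10).round(1),round(r[2],1))
E
python3 -c "
from h import *
plan((.492,.2585,.14,75.4))
snap('scene','s11');crop('s11',150,130,300,270,5,'s11c')
snap('top','t11');crop('t11',260,180,400,280,5,'t11c');blanks('t11')
"
```

```text
t 13.35 tcp [ 0.4551 -0.2208  0.146 ] jaw 85.81 q [-0.59  0.19  1.75  0.    1.17 -2.09] F [-0.3  0.4 -0.7] w 0.0511
[0.0363 0.4812 0.0009] turn 10.4
blank 965 [198.7 216.1] [0.5784 0.2528] [15.7 12.9] 12.2
blank 1292 [223.2 235.6] [0.5105 0.1686] [13.9 18.7] 45.1
blank 1217 [196.2 241.6] [0.4914 0.2594] [15.4 17.3] 68.1
```

View pics/s11c.png

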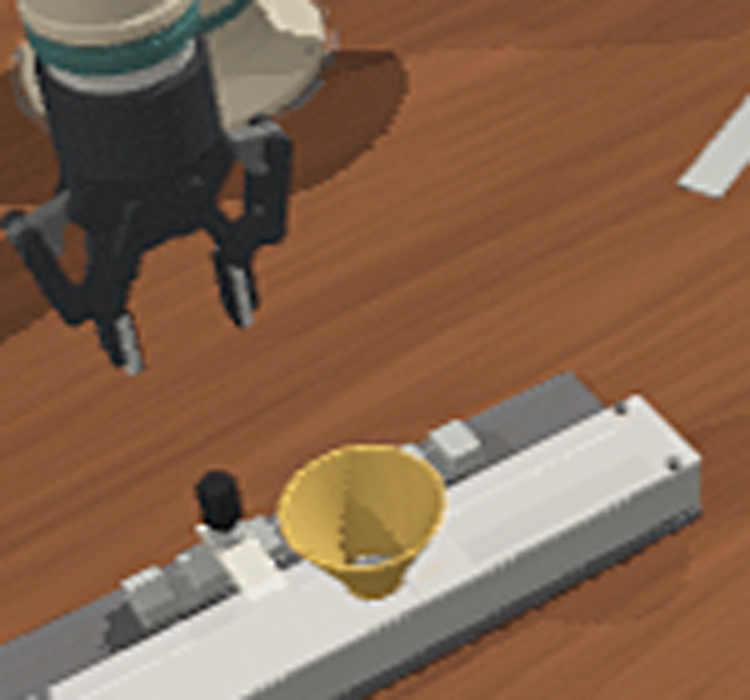

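View pics/t11c.png

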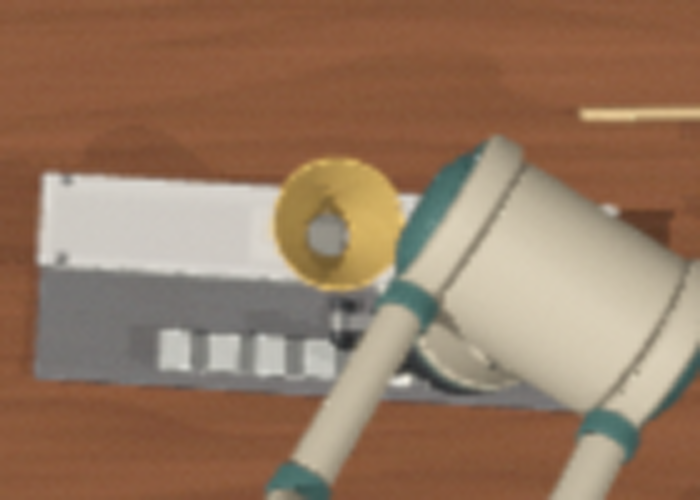

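```bash
cat >> h.py <<'E'
_p2=plan
def plan(*w):
    _p2(*w); q=manip.get_state()['ee_rot']; R=Rn.from_quat([q[1],q[2],q[3],q[0]]).as_matrix(); print('tool x axis',R[:,0].round(4))
E
python3 -c "
from h import *
plan((.492,.259,.17,72),(.492,.259,.05,72))
"
```

```text
t 13.45 tcp [ 0.4522 -0.2188  0.1417] jaw 85.81 q [-0.59  0.2   1.76  0.    1.17 -2.09] F [-0.2  0.2 -1.3] w 0.0512
[0.0042 0.4795 0.0047] turn 13.8
[0.1242 0.4805 0.0029] turn 13.8
tool x axis [ 0.0144 -0.0096 -0.9999]
```

Request:
play_rows([
  [[0.4, 0.004, 0.045, 0, 3], [0.4, 0.004, 0.09, 0, 6], [0.4, 0.004, 0.135, 0, 9], [0.4, 0.004, 0.18, 0, 12], [0.4, 0.004, 0.225, 0, 13.8], [0.4, 0.004, 0.27, 0, 13.8], [0.4, 0.004, 0.315, 0, 13.8], [0.4, 0.004, 0.36, 0, 13.8], [0.4, 0.004, 0.405, 0, 13.8], [0.4, 0.004, 0.45, 0.002, 13.8], [0.4, 0.004, 0.4795, 0.0045, 13.8], [0.4, 0.004, 0.4795, 0.0045, 13.8]],
], grip_force=60)

```text
clock: 14.65
position: [0.4911, 0.2624, 0.1315]
ee_rot: [0.703, 0.107, 0.694, -0.112]
contact_force: [-0.5, -1.0, 0.4]
width: 0.0512
```

Request:
play_rows([
  [[0.4, 0, 0, 0, 0], [0.4, 0, 0, 0, 0], [0.4, 0, 0, 0, 0]],
])

```text
clock: 14.95
position: [0.4906, 0.261, 0.1308]
ee_rot: [0.703, 0.107, 0.694, -0.112]
contact_force: [0.6, 0.2, 0.1]
width: 0.0513
```

```bash
python3 -c "
from h import *
plan((.492,.259,.05,72),(.492,.259,.003,72))
"
```

```text
t 14.95 tcp [0.4906 0.261  0.1308] jaw 72.17 q [ 0.37  0.29  1.65 -0.01  1.19 -0.88] F [0.6 0.2 0.1] w 0.0513
[ 0.1173 -0.0007  0.0005] turn 0.2
[ 1.643e-01 -4.000e-04 -1.000e-04] turn 0.2
tool x axis [ 0.0102 -0.01   -0.9999]
```

Request:
play_rows([
  [[0.4, 0.045, -0.001, 0, 0], [0.4, 0.09, -0.001, 0, 0], [0.4, 0.13, -0.001, 0, 0], [0.4, 0.164, -0.001, 0, 0], [0.4, 0.164, -0.001, 0, 0], [0.4, 0.164, -0.001, 0, 0], [1, 0.164, -0.001, 0, 0], [1, 0.164, -0.001, 0, 0], [1, 0.164, -0.001, 0, 0], [1, 0.164, -0.001, 0, 0], [1, 0.164, -0.001, 0, 0]],
])

```text
clock: 16.05
position: [0.4929, 0.2587, -0.0313]
ee_rot: [0.704, 0.107, 0.694, -0.112]
contact_force: [-0.1, -0.6, 6.3]
width: 0.0111
```

```bash
python3 -c "
from h import *
plan((.492,.259,.18,72),(.533,-.1775,.18,85.9))
"
```

```text
t 16.05 tcp [ 0.4929  0.2587 -0.0313] jaw 72.2 q [ 0.37  0.46  1.85 -0.02  0.81 -0.88] F [-0.1 -0.6  6.3] w 0.0111
[-0.1748 -0.0009  0.0017] turn 0.2
[-0.1702 -0.4039  0.1742] turn -13.7
tool x axis [ 0.0128 -0.0093 -0.9999]
```

Request:
play_rows([
  [[1, -0.045, 0, 0, 0], [1, -0.09, 0, 0, 0], [1, -0.135, 0, 0, 0], [1, -0.172, 0, 0, 0], [1, -0.172, -0.045, 0.02, -3], [1, -0.172, -0.09, 0.04, -6], [1, -0.172, -0.135, 0.06, -9], [1, -0.172, -0.18, 0.08, -12], [1, -0.172, -0.225, 0.1, -13.8], [1, -0.172, -0.27, 0.12, -13.8], [1, -0.172, -0.315, 0.14, -13.8], [1, -0.172, -0.35, 0.155, -13.8]],
])

```text
clock: 17.25
position: [0.5313, -0.1231, 0.1457]
ee_rot: [0.712, 0.022, 0.701, -0.029]
contact_force: [-0.1, 0.5, -0.4]
width: 0.0109
```

Request:
play_rows([
  [[1, 0, 0, 0, 0], [1, 0, 0, 0, 0]],
])

```text
clock: 17.45
position: [0.531, -0.1238, 0.1462]
ee_rot: [0.712, 0.022, 0.701, -0.029]
contact_force: [-0.0, -0.0, -0.3]
width: 0.0113
```

```bash
python3 -c "
from h import *
plan((.533,-.1775,.18,85.9),(.533,-.1775,.107,85.9))
"
```

```text
t 17.45 tcp [ 0.531  -0.1238  0.1462] jaw 85.8 q [-0.35  0.25  1.66 -0.    1.21 -1.85] F [-0.  -0.  -0.3] w 0.0113
[ 0.0033 -0.0534  0.0058] turn -0.1
[ 0.0763 -0.0527  0.0047] turn -0.1
tool x axis [ 0.015  -0.0103 -0.9998]
```

Request:
play_rows([
  [[1, 0, -0.03, 0.003, 0], [1, 0, -0.053, 0.0055, 0], [1, 0, -0.053, 0.0055, 0], [1, 0.04, -0.053, 0.005, 0], [1, 0.0765, -0.0527, 0.0047, 0], [1, 0.0765, -0.0527, 0.0047, 0], [1, 0.0765, -0.0527, 0.0047, 0]],
])

```text
clock: 18.15
position: [0.5329, -0.1757, 0.0706]
ee_rot: [0.712, 0.022, 0.702, -0.028]
contact_force: [0.5, -0.5, -0.4]
width: 0.0115
```

```bash
python3 -c "
from h import *
plan((.533,-.1775,.107,85.9))
snap('scene','s12');crop('s12',190,180,260,250,10,'s12c')
"
```

```text
t 18.15 tcp [ 0.5329 -0.1757  0.0706] jaw 85.88 q [-0.44  0.34  1.74 -0.    1.04 -1.94] F [ 0.5 -0.5 -0.4] w 0.0115
[ 0.0001 -0.0018  0.0002] turn -0.0
tool x axis [ 0.0141 -0.0092 -0.9999]
```

View pics/s12c.png

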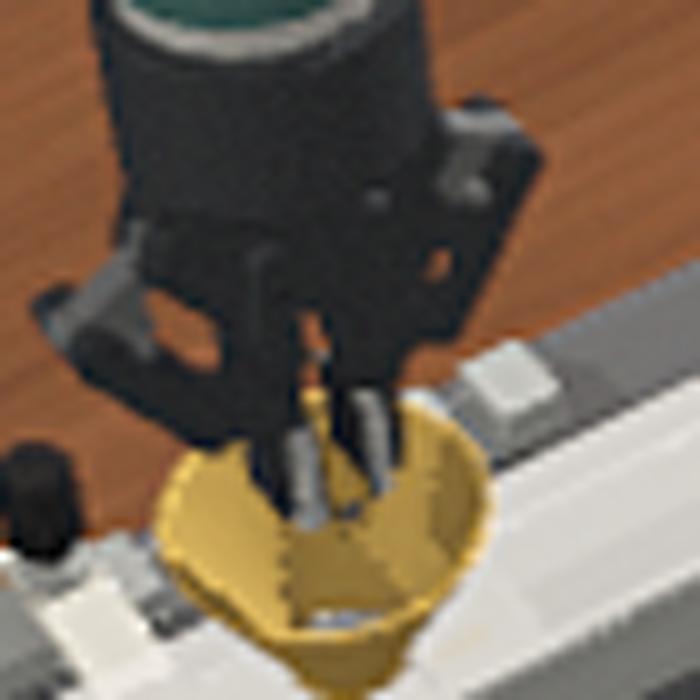

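Request:
play_rows([
  [[0.5, 0, -0.0018, 0, 0], [0.5, 0, -0.0018, 0, 0], [0.5, 0, -0.0018, 0, 0], [0.5, -0.04, -0.0018, 0, 0], [0.5, -0.065, -0.0018, 0, 0], [0.5, -0.065, -0.0018, 0, 0], [0.5, -0.065, -0.0018, 0, 0]],
])

```text
clock: 18.9
position: [0.533, -0.1779, 0.1374]
ee_rot: [0.713, 0.022, 0.7, -0.029]
contact_force: [0.8, 0.1, -0.3]
width: 0.0425
```

```bash
python3 -c "
from h import *
plan((.4525,-.2198,.165,85.9),(.4525,-.2198,.11,85.9),(.4525,-.2198,.05,85.9))
"
```

```text
t 18.9 tcp [ 0.533  -0.1779  0.1374] jaw 85.86 q [-0.44  0.28  1.64 -0.    1.19 -1.94] F [ 0.8  0.1 -0.3] w 0.0425
[ 0.0079 -0.0476 -0.0775] turn -0.0
[ 0.0629 -0.047  -0.0785] turn -0.0
[ 0.1229 -0.0464 -0.0796] turn -0.0
tool x axis [ 0.0183 -0.0113 -0.9998]
```

Request:
play_rows([
  [[0.4, 0.006, -0.025, -0.04, 0], [0.4, 0.006, -0.0476, -0.0775, 0], [0.4, 0.006, -0.0476, -0.0775, 0], [0.4, 0.006, -0.0476, -0.0775, 0], [0.4, 0.04, -0.047, -0.078, 0], [0.4, 0.063, -0.047, -0.0785, 0], [0.4, 0.063, -0.047, -0.0785, 0], [0.4, 0.063, -0.047, -0.0785, 0], [0.4, 0.063, -0.047, -0.0785, 0]],
])

```text
clock: 19.8
position: [0.454, -0.2202, 0.0744]
ee_rot: [0.714, 0.021, 0.699, -0.029]
contact_force: [0.0, -0.7, -0.0]
width: 0.0512
```

```bash
python3 -c "
from h import *
plan((.4525,-.2198,.05,85.9))
snap('scene','s13');crop('s13',150,130,300,270,5,'s13c')
snap('top','t13');crop('t13',260,180,400,280,5,'t13c');blanks('t13')
"
```

```text
t 19.8 tcp [ 0.454  -0.2202  0.0744] jaw 85.9 q [-0.59  0.26  1.86  0.    1.   -2.09] F [ 0.  -0.7 -0. ] w 0.0512
[ 0.0608  0.0009 -0.0028] turn -0.0
tool x axis [ 0.0203 -0.0124 -0.9997]
blank 940 [198.7 216.2] [0.5784 0.2525] [15.7 13. ] 9.7
blank 1277 [223.3 235.6] [0.5107 0.1682] [14.  18.5] 47.2
```

View pics/s13c.png

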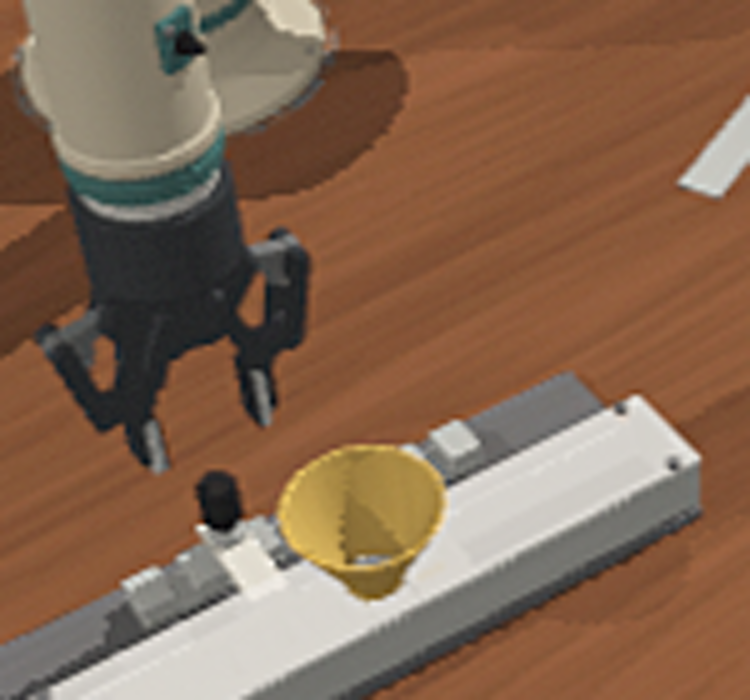

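View pics/t13c.png

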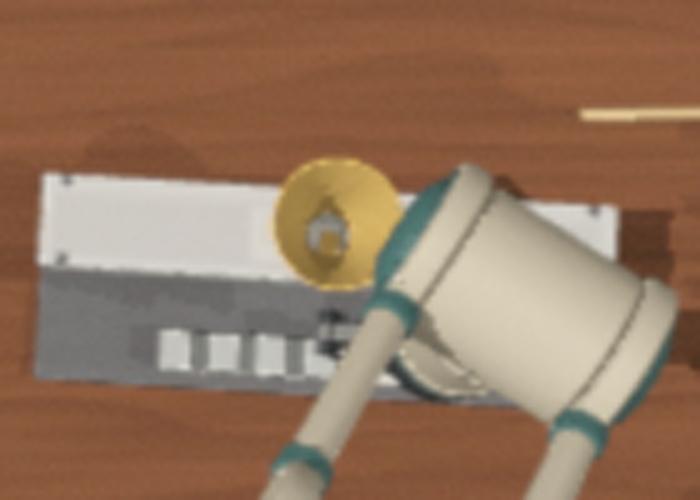

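Request:
play_rows([
  [[0.4, 0.03, 0.001, -0.001, 0], [0.4, 0.06, 0.001, -0.003, 0], [0.4, 0.061, 0.001, -0.003, 0], [0.4, 0.061, 0.001, -0.003, 0], [1, 0.061, 0.001, -0.003, 0], [1, 0.061, 0.001, -0.003, 0], [1, 0.061, 0.001, -0.003, 0], [1, 0.061, 0.001, -0.003, 0], [1, 0.061, 0.001, -0.003, 0]],
], grip_force=80)

```text
clock: 20.8
position: [0.4534, -0.2206, 0.0154]
ee_rot: [0.715, 0.021, 0.698, -0.03]
contact_force: [-1.1, 0.2, 5.3]
width: 0.0205
```

Request:
play_rows([
  [[1, -0.004, 0, 0, 0], [1, -0.008, 0, 0, 0], [1, -0.012, 0, 0, 0], [1, -0.016, 0, 0, 0], [1, -0.016, 0, 0, 0]],
])

```text
clock: 21.3
position: [0.4534, -0.2204, 0.0317]
ee_rot: [0.715, 0.021, 0.698, -0.03]
contact_force: [2.0, -0.6, -7.4]
width: 0.0202
```

```bash
python3 -c "
from h import *
s=manip.get_state()['position']
plan((s[0]+.0716*.032,s[1]+.9974*.032,s[2]+.0365,85.9))
"
```

```text
t 21.3 tcp [ 0.4534 -0.2204  0.0317] jaw 85.86 q [-0.59  0.31  1.92  0.    0.89 -2.09] F [ 2.  -0.6 -7.4] w 0.0202
[-0.0004  0.032  -0.    ] turn -0.0
tool x axis [ 0.0244 -0.0148 -0.9996]
```

Request:
play_rows([
  [[1, -0.0004, 0.008, 0, 0], [1, -0.0004, 0.016, 0, 0], [1, -0.0004, 0.024, 0, 0], [1, -0.0004, 0.032, 0, 0], [1, -0.0004, 0.032, 0, 0], [1, -0.0004, 0.032, 0, 0]],
])

```text
clock: 21.9
position: [0.4557, -0.1877, 0.0317]
ee_rot: [0.715, 0.021, 0.698, -0.03]
contact_force: [3.0, 0.5, -7.9]
width: 0.0205
```

```bash
python3 -c "
from h import *
plan((.4534+.0716*.032,-.2205+.9974*.032,.0154+.0365,85.9))
"
```

```text
t 21.9 tcp [ 0.4557 -0.1877  0.0317] jaw 85.89 q [-0.53  0.29  1.94  0.    0.88 -2.03] F [ 3.   0.5 -7.9] w 0.0205
[ 0.0163 -0.0007 -0.0004] turn -0.0
tool x axis [ 0.0243 -0.0141 -0.9996]
```

Request:
play_rows([
  [[1, 0.006, -0.001, 0, 0], [1, 0.012, -0.001, 0, 0], [1, 0.016, -0.001, 0, 0], [1, 0.016, -0.001, 0, 0], [0.4, 0.016, -0.001, 0, 0], [0.4, 0.016, -0.001, 0, 0], [0.4, 0.016, -0.001, 0, 0], [0.4, -0.03, -0.001, 0, 0], [0.4, -0.07, -0.001, 0, 0], [0.4, -0.11, -0.001, 0, 0], [0.4, -0.11, -0.001, 0, 0], [0.4, -0.11, -0.001, 0, 0]],
])

```text
clock: 23.1
position: [0.4535, -0.1875, 0.1428]
ee_rot: [0.716, 0.02, 0.697, -0.03]
contact_force: [-0.1, -0.5, -0.1]
width: 0.0515
```

```bash
python3 -c "
from h import *
snap('scene','s14');crop('s14',150,130,300,270,5,'s14c')
snap('top','t14');crop('t14',260,180,400,280,5,'t14c');blanks('t14')
plan((.5115,.168,.17,45),(.5115,.168,.003,45))
"
```

```text
blank 956 [198.7 216.2] [0.5784 0.2525] [15.1 13.3] 6.7
blank 1278 [223.2 235.6] [0.5105 0.1686] [13.9 18.1] 45.1
t 23.2 tcp [ 0.452  -0.1866  0.1406] jaw 85.9 q [-0.53  0.17  1.79  0.    1.15 -2.03] F [-0.2 -0.   0.3] w 0.0512
[0.0038 0.358  0.0339] turn 40.9
[0.1708 0.3599 0.03  ] turn 40.9
tool x axis [ 0.0224 -0.0131 -0.9997]
```

View pics/s14c.png

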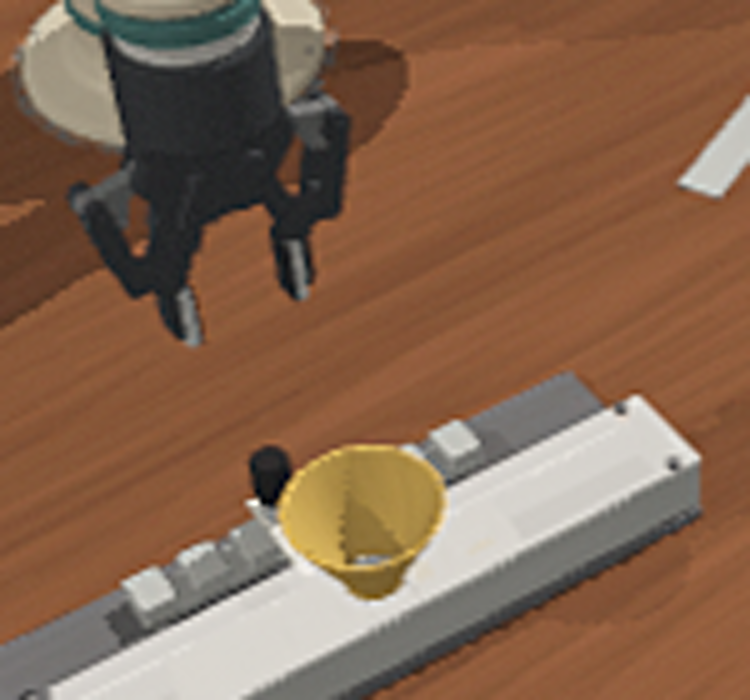

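View pics/t14c.png

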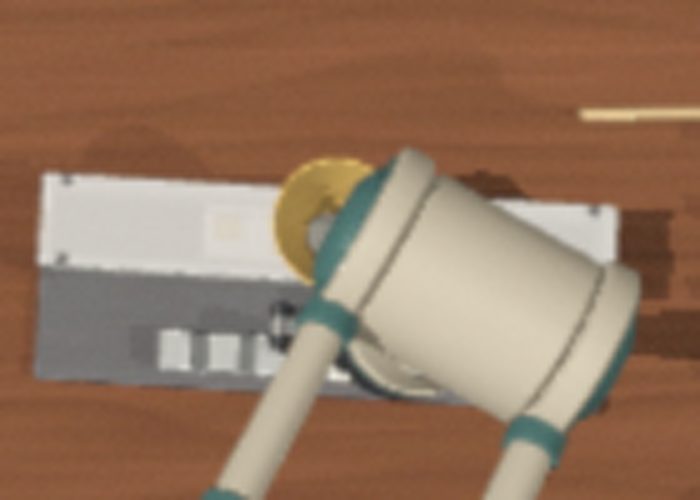

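Request:
play_rows([
  [[0.4, 0.004, 0.045, 0, 8], [0.4, 0.004, 0.09, 0.005, 16], [0.4, 0.004, 0.135, 0.01, 24], [0.4, 0.004, 0.18, 0.015, 32], [0.4, 0.004, 0.225, 0.02, 40], [0.4, 0.004, 0.27, 0.025, 41], [0.4, 0.004, 0.315, 0.03, 41], [0.4, 0.004, 0.357, 0.034, 41], [0.4, 0.004, 0.357, 0.034, 41], [0.4, 0.004, 0.357, 0.034, 41], [0.4, 0.004, 0.357, 0.034, 41], [0.4, 0.004, 0.357, 0.034, 41]],
], grip_force=60)

```text
clock: 24.4
position: [0.511, 0.1655, 0.1328]
ee_rot: [0.661, 0.27, 0.644, -0.273]
contact_force: [0.3, 0.3, 0.2]
width: 0.051
```

```bash
python3 -c "
from h import *
plan((.5113,.1673,.05,45),(.5113,.1673,.003,45))
"
```

```text
t 24.4 tcp [0.511  0.1655 0.1328] jaw 44.81 q [ 0.2   0.25  1.7  -0.02  1.17 -0.58] F [0.3 0.3 0.2] w 0.051
[ 0.1192  0.0009 -0.004 ] turn -0.2
[ 0.1662  0.0007 -0.0051] turn -0.2
tool x axis [ 0.0209 -0.0138 -0.9997]
```

Request:
play_rows([
  [[0.4, 0.045, 0.001, -0.002, 0], [0.4, 0.09, 0.001, -0.003, 0], [0.4, 0.13, 0.001, -0.004, 0], [0.4, 0.166, 0.001, -0.005, 0], [0.4, 0.166, 0.001, -0.005, 0], [0.4, 0.166, 0.001, -0.005, 0], [1, 0.166, 0.001, -0.005, 0], [1, 0.166, 0.001, -0.005, 0], [1, 0.166, 0.001, -0.005, 0], [1, 0.166, 0.001, -0.005, 0], [1, 0.166, 0.001, -0.005, 0]],
])

```text
clock: 25.5
position: [0.5126, 0.1675, -0.0315]
ee_rot: [0.662, 0.27, 0.643, -0.273]
contact_force: [-1.1, -1.1, 5.5]
width: 0.0108
```

```bash
python3 -c "
from h import *
plan((.5113,.1673,.18,45),(.533,-.1775,.18,85.9))
"
```

```text
t 25.5 tcp [ 0.5126  0.1675 -0.0315] jaw 44.83 q [ 0.2   0.44  1.9  -0.03  0.78 -0.56] F [-1.1 -1.1  5.5] w 0.0108
[-0.175   0.0002  0.0038] turn -0.2
[-0.1698 -0.2275  0.2636] turn -41.1
tool x axis [ 0.0237 -0.0137 -0.9996]
```

Request:
play_rows([
  [[1, -0.045, 0, 0, 0], [1, -0.09, 0, 0, 0], [1, -0.135, 0, 0.002, 0], [1, -0.175, 0, 0.004, 0], [1, -0.173, -0.03, 0.035, -8], [1, -0.172, -0.06, 0.07, -16], [1, -0.171, -0.09, 0.105, -24], [1, -0.17, -0.12, 0.14, -32], [1, -0.17, -0.15, 0.175, -40], [1, -0.17, -0.18, 0.21, -41], [1, -0.17, -0.18, 0.21, -41], [1, -0.17, -0.18, 0.21, -41]],
])

```text
clock: 26.7
position: [0.5287, -0.1071, 0.1431]
ee_rot: [0.715, 0.023, 0.698, -0.031]
contact_force: [-0.9, 0.6, -0.0]
width: 0.0115
```

```bash
python3 -c "
from h import *
plan((.533,-.1785,.18,85.9),(.533,-.1785,.107,85.9))
"
```

```text
t 26.7 tcp [ 0.5287 -0.1071  0.1431] jaw 85.62 q [-0.33  0.24  1.69 -0.01  1.18 -1.82] F [-0.9  0.6 -0. ] w 0.0115
[ 0.0007 -0.0709  0.0097] turn -0.3
[ 0.0736 -0.07    0.0079] turn -0.3
tool x axis [ 0.024  -0.0135 -0.9996]
```

Request:
play_rows([
  [[1, 0, -0.035, 0.005, 0], [1, 0, -0.07, 0.0095, 0], [1, 0, -0.07, 0.0095, 0], [1, 0.04, -0.07, 0.009, 0], [1, 0.0735, -0.07, 0.008, 0], [1, 0.0735, -0.07, 0.008, 0], [1, 0.0735, -0.07, 0.008, 0]],
])

```text
clock: 27.4
position: [0.5331, -0.1767, 0.071]
ee_rot: [0.715, 0.022, 0.698, -0.031]
contact_force: [0.2, -0.0, 0.3]
width: 0.0114
```

```bash
python3 -c "
from h import *
plan((.533,-.1785,.107,85.9))
snap('scene','s15');crop('s15',190,180,260,250,10,'s15c')
"
```

```text
t 27.4 tcp [ 0.5331 -0.1767  0.071 ] jaw 85.71 q [-0.44  0.34  1.74 -0.    1.03 -1.94] F [ 0.2 -0.   0.3] w 0.0114
[ 0.0005 -0.0018  0.    ] turn -0.2
tool x axis [ 0.0234 -0.0125 -0.9996]
```

View pics/s15c.png

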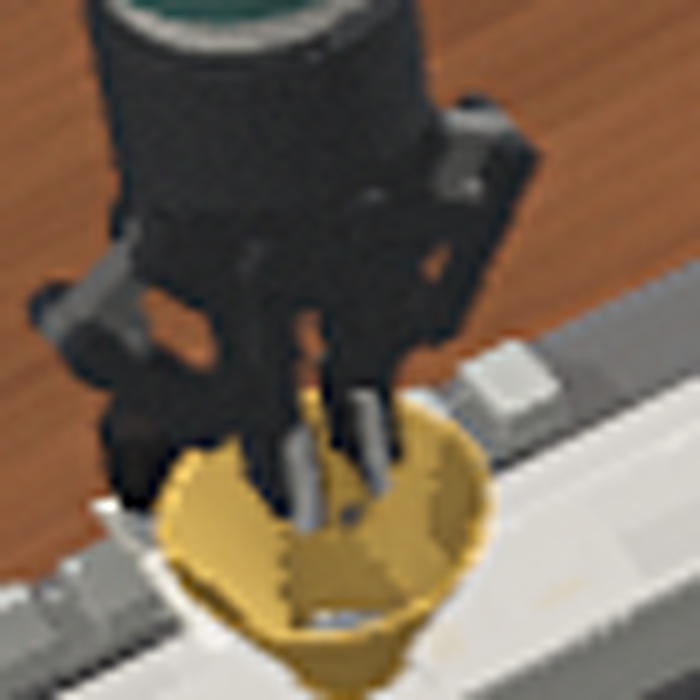

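Request:
play_rows([
  [[0.5, 0, -0.0018, 0, 0], [0.5, 0, -0.0018, 0, 0], [0.5, 0, -0.0018, 0, 0], [0.5, -0.04, -0.0018, 0, 0], [0.5, -0.065, -0.0018, 0, 0], [0.5, -0.065, -0.0018, 0, 0], [0.5, -0.065, -0.0018, 0, 0]],
])

```text
clock: 28.15
position: [0.5325, -0.1786, 0.1377]
ee_rot: [0.716, 0.022, 0.697, -0.031]
contact_force: [-0.3, 0.0, 0.1]
width: 0.0426
```

```bash
python3 -c "
from h import *
plan((.455,-.1886,.165,85.9),(.455,-.1886,.11,85.9),(.455,-.1886,.05,85.9))
"
```

```text
t 28.15 tcp [ 0.5325 -0.1786  0.1377] jaw 85.69 q [-0.45  0.28  1.65 -0.    1.18 -1.94] F [-0.3  0.   0.1] w 0.0426
[ 0.0073 -0.0157 -0.0768] turn -0.2
[ 0.0622 -0.015  -0.0784] turn -0.2
[ 0.1222 -0.0143 -0.0801] turn -0.2
tool x axis [ 0.0274 -0.0145 -0.9995]
```

Request:
play_rows([
  [[0.4, 0.006, -0.008, -0.04, 0], [0.4, 0.006, -0.0157, -0.0768, 0], [0.4, 0.006, -0.0157, -0.0768, 0], [0.4, 0.006, -0.0157, -0.0768, 0], [0.4, 0.04, -0.015, -0.078, 0], [0.4, 0.062, -0.015, -0.0785, 0], [0.4, 0.062, -0.015, -0.0785, 0], [0.4, 0.062, -0.015, -0.0785, 0], [0.4, 0.062, -0.015, -0.0785, 0]],
])

```text
clock: 29.05
position: [0.4564, -0.1891, 0.0747]
ee_rot: [0.717, 0.021, 0.696, -0.032]
contact_force: [-0.1, -0.5, 0.0]
width: 0.0514
```

```bash
python3 -c "
from h import *
plan((.455,-.1886,.049,85.9))
snap('scene','s16');crop('s16',150,130,300,270,5,'s16c')
snap('top','t16');crop('t16',260,180,400,280,5,'t16c');blanks('t16')
"
```

```text
t 29.05 tcp [ 0.4564 -0.1891  0.0747] jaw 85.71 q [-0.54  0.24  1.89  0.    0.98 -2.03] F [-0.1 -0.5  0. ] w 0.0514
[ 0.0621  0.0012 -0.0033] turn -0.2
tool x axis [ 0.0294 -0.0156 -0.9994]
blank 973 [198.8 216.2] [0.5785 0.2526] [15.4 13.9] 8.2
```

View pics/s16c.png

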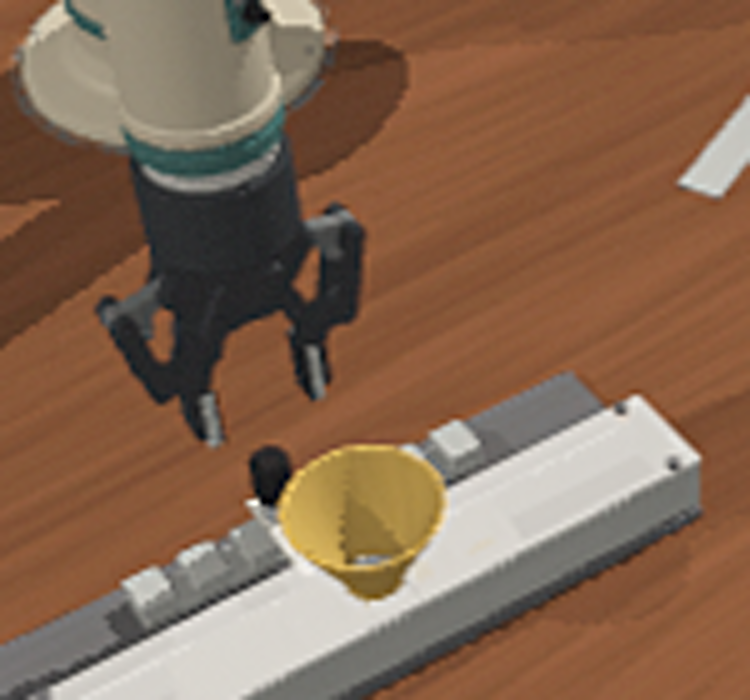

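View pics/t16c.png

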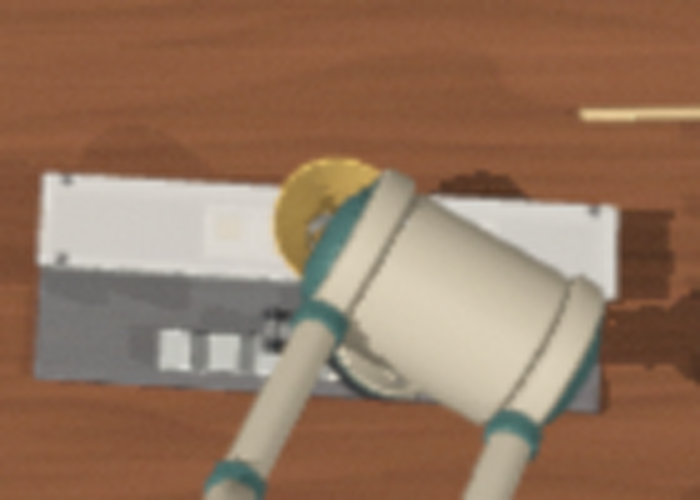

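Request:
play_rows([
  [[0.4, 0.03, 0.001, -0.002, 0], [0.4, 0.06, 0.001, -0.003, 0], [0.4, 0.061, 0.001, -0.003, 0], [0.4, 0.061, 0.001, -0.003, 0], [1, 0.061, 0.001, -0.003, 0], [1, 0.061, 0.001, -0.003, 0], [1, 0.061, 0.001, -0.003, 0], [1, 0.061, 0.001, -0.003, 0], [1, 0.061, 0.001, -0.003, 0]],
], grip_force=80)

```text
clock: 30.05
position: [0.4563, -0.1895, 0.0157]
ee_rot: [0.718, 0.021, 0.695, -0.032]
contact_force: [-0.6, -0.4, 4.7]
width: 0.0207
```

Request:
play_rows([
  [[1, -0.004, 0, 0, 0], [1, -0.008, 0, 0, 0], [1, -0.012, 0, 0, 0], [1, -0.016, 0, 0, 0], [1, -0.016, 0, 0, 0]],
])

```text
clock: 30.55
position: [0.4563, -0.1894, 0.032]
ee_rot: [0.719, 0.021, 0.694, -0.032]
contact_force: [3.9, -1.2, -6.8]
width: 0.0204
```

```bash
python3 -c "
from h import *
s=manip.get_state()['position']
plan((s[0]+.0716*.032,s[1]+.9974*.032,s[2]+.0365,85.9))
"
```

```text
t 30.55 tcp [ 0.4563 -0.1894  0.032 ] jaw 85.68 q [-0.54  0.29  1.95  0.    0.87 -2.03] F [ 3.9 -1.2 -6.8] w 0.0204
[-0.0005  0.032  -0.0001] turn -0.2
tool x axis [ 0.0338 -0.0177 -0.9993]
```

Request:
play_rows([
  [[1, -0.0005, 0.008, 0, 0], [1, -0.0005, 0.016, 0, 0], [1, -0.0005, 0.024, 0, 0], [1, -0.0005, 0.032, 0, 0], [1, -0.0005, 0.032, 0, 0], [1, -0.0005, 0.032, 0, 0]],
])

```text
clock: 31.15
position: [0.4586, -0.1566, 0.0319]
ee_rot: [0.719, 0.021, 0.694, -0.032]
contact_force: [2.4, -0.6, -7.0]
width: 0.0203
```

```bash
python3 -c "
from h import *
plan((.4563+.0716*.032,-.1894+.9974*.032,.0157+.0365,85.9))
"
```

```text
t 31.15 tcp [ 0.4586 -0.1566  0.0319] jaw 85.71 q [-0.47  0.28  1.97  0.    0.86 -1.97] F [ 2.4 -0.6 -7. ] w 0.0203
[ 0.0162 -0.0007 -0.0006] turn -0.2
tool x axis [ 0.0336 -0.017  -0.9993]
```

Request:
play_rows([
  [[1, 0.006, -0.001, 0, 0], [1, 0.012, -0.001, 0, 0], [1, 0.016, -0.001, 0, 0], [1, 0.016, -0.001, 0, 0], [0.4, 0.016, -0.001, 0, 0], [0.4, 0.016, -0.001, 0, 0], [0.4, 0.016, -0.001, 0, 0], [0.4, -0.03, -0.001, 0, 0], [0.4, -0.07, -0.001, 0, 0], [0.4, -0.11, -0.001, 0, 0], [0.4, -0.11, -0.001, 0, 0], [0.4, -0.11, -0.001, 0, 0]],
])

```text
clock: 32.35
position: [0.4554, -0.1561, 0.143]
ee_rot: [0.719, 0.02, 0.693, -0.032]
contact_force: [-0.8, -0.1, -0.6]
width: 0.0512
```

```bash
python3 -c "
from h import *
snap('scene','s17');crop('s17',150,130,300,270,5,'s17c')
snap('top','t17');crop('t17',260,180,400,280,5,'t17c');blanks('t17')
plan((.579,.2505,.17,97.7),(.579,.2505,.003,97.7),(.579,.2505,.17,7.7))
"
```

```text
blank 971 [198.7 216.2] [0.5784 0.2526] [15.3 13.9] 3.8
t 32.45 tcp [ 0.4539 -0.1553  0.1408] jaw 85.72 q [-0.47  0.15  1.82  0.    1.14 -1.97] F [ 0.9 -0.  -0.2] w 0.0511
[0.0047 0.4141 0.0944] turn -12.0
[0.1716 0.4164 0.0889] turn -12.0
[0.0047 0.4141 0.0944] turn 78.0
tool x axis [ 0.0317 -0.0161 -0.9994]
```

View pics/s17c.png

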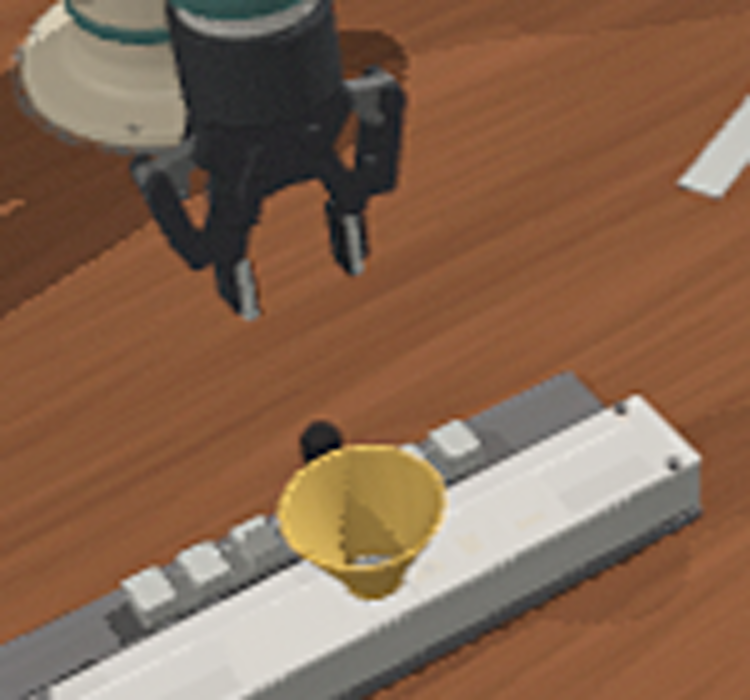

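View pics/t17c.png

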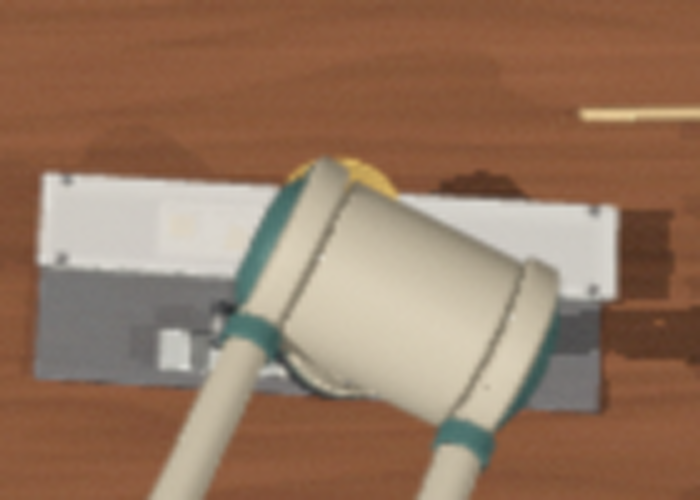

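View pics/t17.png

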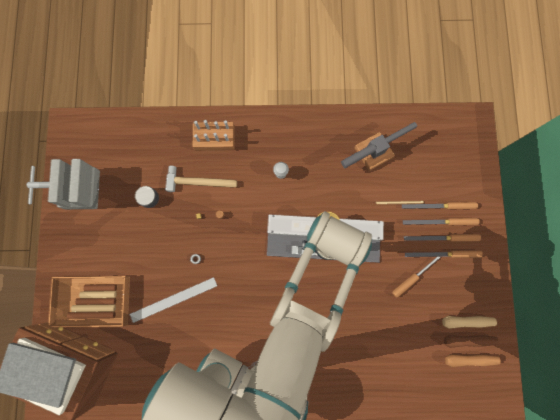

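Request:
play_rows([
  [[0.5, 0.004, 0.045, 0.01, -3], [0.5, 0.004, 0.09, 0.02, -6], [0.5, 0.004, 0.135, 0.03, -9], [0.5, 0.004, 0.18, 0.04, -11.5], [0.5, 0.004, 0.225, 0.05, -11.5], [0.5, 0.004, 0.27, 0.06, -11.5], [0.5, 0.004, 0.315, 0.07, -11.5], [0.5, 0.004, 0.36, 0.082, -11.5], [0.5, 0.004, 0.4, 0.092, -11.5], [0.5, 0.004, 0.414, 0.0944, -11.5], [0.5, 0.004, 0.414, 0.0944, -11.5], [0.5, 0.004, 0.414, 0.0944, -11.5]],
], grip_force=60)

```text
clock: 33.65
position: [0.5778, 0.2492, 0.1327]
ee_rot: [0.715, -0.052, 0.696, 0.038]
contact_force: [-0.1, -0.4, -0.9]
width: 0.0428
```

Request:
play_rows([
  [[0.5, 0, 0, 0, 0], [0.5, 0, 0, 0, 0]],
])

```text
clock: 33.85
position: [0.5771, 0.2473, 0.1325]
ee_rot: [0.715, -0.051, 0.696, 0.037]
contact_force: [-0.5, -0.7, 0.7]
width: 0.043
```

```bash
python3 -c "
from h import *
plan((.579,.2505,.05,97.2),(.579,.2505,.003,97.2))
snap('scene','s18');crop('s18',280,110,400,230,6,'s18c')
"
```

```text
t 33.85 tcp [0.5771 0.2473 0.1325] jaw 97.13 q [ 0.31  0.38  1.5  -0.03  1.24 -1.38] F [-0.5 -0.7  0.7] w 0.043
[ 0.119   0.0056 -0.0007] turn -0.1
[ 0.1659  0.0067 -0.0018] turn -0.1
tool x axis [ 0.0272 -0.0193 -0.9994]
```

View pics/s18c.png

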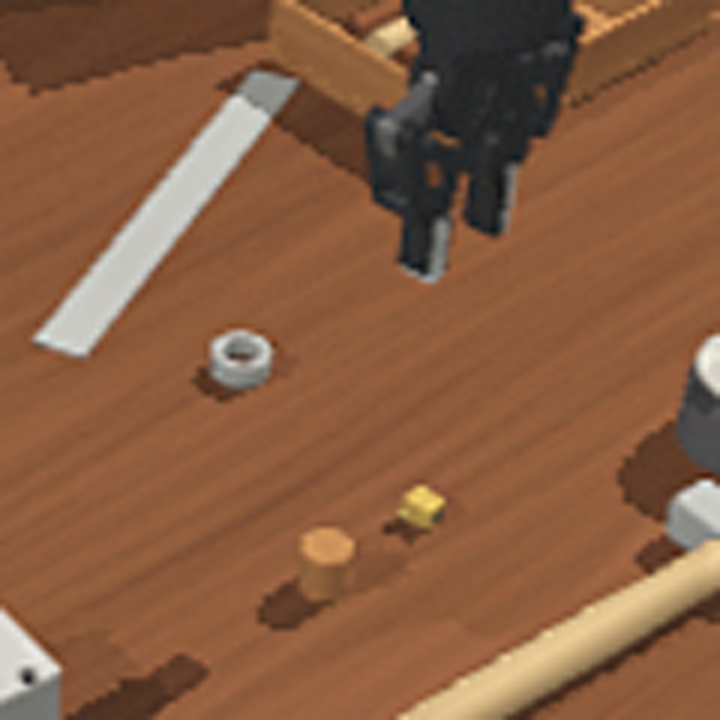

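Request:
play_rows([
  [[0.5, 0.045, 0.005, 0, 0], [0.5, 0.09, 0.006, -0.001, 0], [0.5, 0.13, 0.0065, -0.002, 0], [0.5, 0.166, 0.0065, -0.002, 0], [0.5, 0.166, 0.0065, -0.002, 0], [0.5, 0.166, 0.0065, -0.002, 0], [1, 0.166, 0.0065, -0.002, 0], [1, 0.166, 0.0065, -0.002, 0], [1, 0.166, 0.0065, -0.002, 0], [1, 0.166, 0.0065, -0.002, 0], [1, 0.166, 0.0065, -0.002, 0]],
])

```text
clock: 35.0
position: [0.5797, 0.2506, -0.0323]
ee_rot: [0.716, -0.051, 0.696, 0.037]
contact_force: [-1.2, -1.8, 6.1]
width: 0.0113
```

```bash
python3 -c "
from h import *
plan((.579,.2505,.18,97.2),(.533,-.1785,.18,85.9))
"
```

```text
t 35.0 tcp [ 0.5797  0.2506 -0.0323] jaw 97.14 q [ 0.32  0.54  1.69 -0.03  0.88 -1.36] F [-1.2 -1.8  6.1] w 0.0113
[-0.1757 -0.0039  0.004 ] turn -0.1
[-0.169  -0.4238 -0.0952] turn 11.2
tool x axis [ 0.0292 -0.0188 -0.9994]
```

Request:
play_rows([
  [[1, -0.045, 0, 0, 0], [1, -0.09, -0.001, 0.002, 0], [1, -0.135, -0.002, 0.003, 0], [1, -0.175, -0.004, 0.004, 0], [1, -0.174, -0.045, -0.006, 3], [1, -0.173, -0.09, -0.016, 6], [1, -0.172, -0.135, -0.026, 9], [1, -0.171, -0.18, -0.036, 11.2], [1, -0.17, -0.225, -0.047, 11.2], [1, -0.17, -0.27, -0.058, 11.2], [1, -0.17, -0.315, -0.069, 11.2], [1, -0.17, -0.35, -0.077, 11.2]],
])

```text
clock: 36.2
position: [0.5411, -0.1054, 0.1432]
ee_rot: [0.717, 0.019, 0.696, -0.032]
contact_force: [1.2, 0.9, -0.1]
width: 0.0117
```

Request:
play_rows([
  [[1, 0, 0, 0, 0], [1, 0, 0, 0, 0]],
])

```text
clock: 36.4
position: [0.5406, -0.1059, 0.1429]
ee_rot: [0.717, 0.02, 0.696, -0.032]
contact_force: [-0.7, -0.0, -0.3]
width: 0.0114
```

```bash
python3 -c "
from h import *
plan((.533,-.1785,.18,85.9),(.533,-.1785,.107,85.9))
"
```

```text
t 36.4 tcp [ 0.5406 -0.1059  0.1429] jaw 85.75 q [-0.31  0.26  1.67 -0.01  1.18 -1.81] F [-0.7 -0.  -0.3] w 0.0114
[ 0.0005 -0.073  -0.0023] turn -0.1
[ 0.0735 -0.0718 -0.0044] turn -0.1
tool x axis [ 0.0283 -0.0185 -0.9994]
```

Request:
play_rows([
  [[1, 0, -0.037, -0.001, 0], [1, 0, -0.073, -0.002, 0], [1, 0, -0.073, -0.002, 0], [1, 0.04, -0.0725, -0.003, 0], [1, 0.0735, -0.072, -0.0044, 0], [1, 0.0735, -0.073, -0.0044, 0], [1, 0.0735, -0.073, -0.0044, 0]],
])

```text
clock: 37.1
position: [0.5332, -0.1782, 0.0705]
ee_rot: [0.717, 0.02, 0.697, -0.031]
contact_force: [0.5, -0.8, 0.3]
width: 0.0113
```

```bash
python3 -c "
from h import *
plan((.533,-.1785,.107,85.9))
snap('scene','s19');crop('s19',190,180,260,250,10,'s19c')
"
```

```text
t 37.1 tcp [ 0.5332 -0.1782  0.0705] jaw 85.84 q [-0.44  0.34  1.75 -0.    1.02 -1.94] F [ 0.5 -0.8  0.3] w 0.0113
[ 0.     -0.0003 -0.0002] turn -0.1
tool x axis [ 0.0276 -0.0175 -0.9995]
```

View pics/s19c.png

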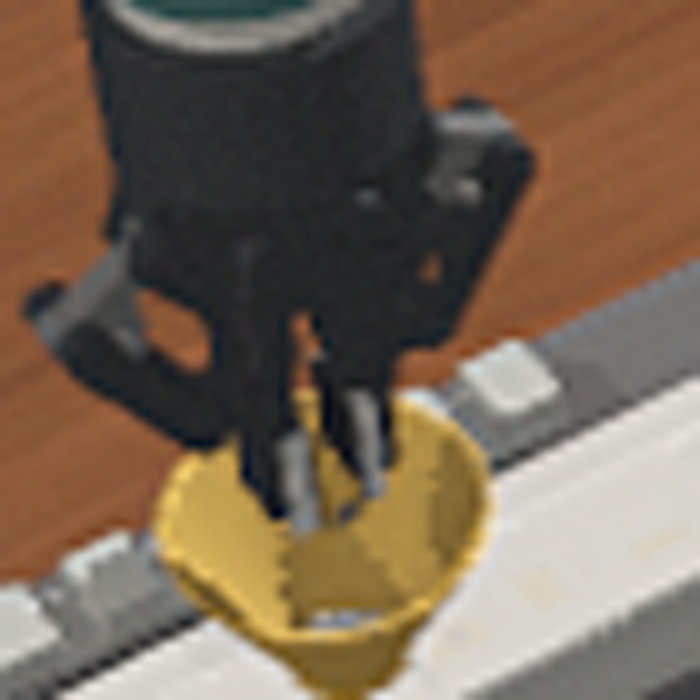

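Request:
play_rows([
  [[0.5, 0, 0, 0, 0], [0.5, 0, 0, 0, 0], [0.5, 0, 0, 0, 0], [0.5, -0.04, 0, 0, 0], [0.5, -0.065, 0, 0, 0], [0.5, -0.065, 0, 0, 0], [0.5, -0.065, 0, 0, 0]],
])

```text
clock: 37.85
position: [0.5325, -0.1779, 0.1374]
ee_rot: [0.718, 0.019, 0.695, -0.032]
contact_force: [0.1, -0.1, -1.0]
width: 0.0426
```

```bash
python3 -c "
from h import *
plan((.4573,-.1573,.165,85.9),(.4573,-.1573,.11,85.9),(.4573,-.1573,.05,85.9))
snap('top','t20');crop('t20',260,180,400,280,5,'t20c');blanks('t20')
"
```

```text
t 37.85 tcp [ 0.5325 -0.1779  0.1374] jaw 85.82 q [-0.44  0.27  1.66 -0.    1.17 -1.94] F [ 0.1 -0.1 -1. ] w 0.0426
[ 0.0061  0.0152 -0.0767] turn -0.1
[ 0.0611  0.0161 -0.0785] turn -0.1
[ 0.121   0.0172 -0.0805] turn -0.1
tool x axis [ 0.0317 -0.0196 -0.9993]
```

Request:
play_rows([
  [[0.4, 0.006, 0.008, -0.04, 0], [0.4, 0.006, 0.0152, -0.0767, 0], [0.4, 0.006, 0.0152, -0.0767, 0], [0.4, 0.006, 0.0152, -0.0767, 0], [0.4, 0.04, 0.016, -0.078, 0], [0.4, 0.061, 0.016, -0.0785, 0], [0.4, 0.061, 0.016, -0.0785, 0], [0.4, 0.061, 0.016, -0.0785, 0], [0.4, 0.061, 0.016, -0.0785, 0]],
])

```text
clock: 38.8
position: [0.458, -0.1578, 0.0736]
ee_rot: [0.718, 0.019, 0.695, -0.032]
contact_force: [0.3, -0.0, 0.8]
width: 0.0511
```

```bash
python3 -c "
from h import *
plan((.4573,-.1573,.049,85.9))
snap('scene','s21');crop('s21',150,130,300,270,5,'s21c')
"
```

```text
t 38.8 tcp [ 0.458  -0.1578  0.0736] jaw 85.82 q [-0.47  0.23  1.91 -0.    0.97 -1.97] F [ 0.3 -0.   0.8] w 0.0511
[ 0.061   0.0015 -0.0028] turn -0.1
tool x axis [ 0.0317 -0.0196 -0.9993]
```

View pics/s21c.png

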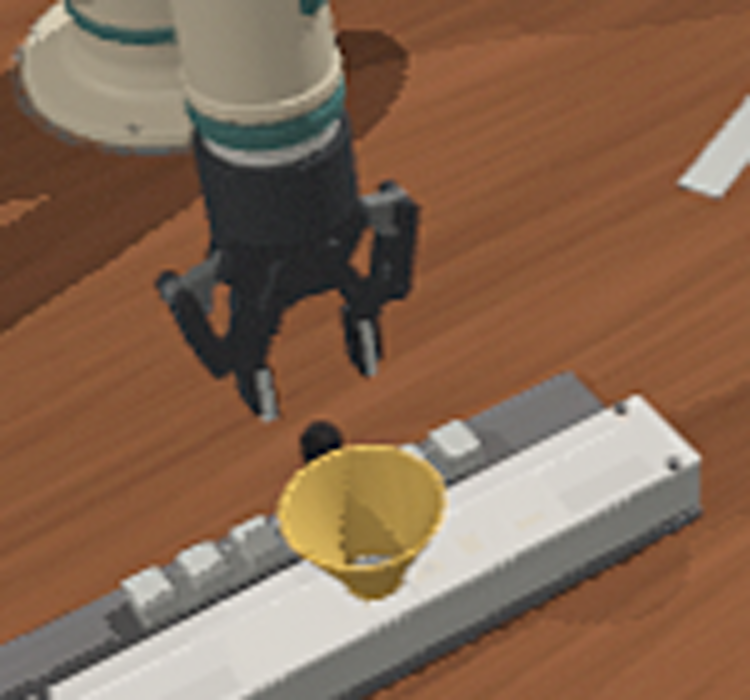

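Request:
play_rows([
  [[0.4, 0.03, 0.001, -0.002, 0], [0.4, 0.06, 0.0015, -0.003, 0], [0.4, 0.061, 0.0015, -0.003, 0], [0.4, 0.061, 0.0015, -0.003, 0], [1, 0.061, 0.0015, -0.003, 0], [1, 0.061, 0.0015, -0.003, 0], [1, 0.061, 0.0015, -0.003, 0], [1, 0.061, 0.0015, -0.003, 0], [1, 0.061, 0.0015, -0.003, 0]],
], grip_force=80)

```text
clock: 39.75
position: [0.4584, -0.1579, 0.0146]
ee_rot: [0.719, 0.019, 0.694, -0.033]
contact_force: [-0.4, 0.2, 5.7]
width: 0.0206
```

Request:
play_rows([
  [[1, -0.004, 0, 0, 0], [1, -0.008, 0, 0, 0], [1, -0.012, 0, 0, 0], [1, -0.016, 0, 0, 0], [1, -0.016, 0, 0, 0]],
])

```text
clock: 40.25
position: [0.4583, -0.1577, 0.0309]
ee_rot: [0.72, 0.019, 0.693, -0.033]
contact_force: [2.0, -0.5, -6.6]
width: 0.0203
```

```bash
python3 -c "
from h import *
s=manip.get_state()['position']
plan((s[0]+.0716*.032,s[1]+.9974*.032,s[2]+.0365,85.9))
"
```

```text
t 40.25 tcp [ 0.4583 -0.1577  0.0309] jaw 85.81 q [-0.47  0.28  1.97 -0.    0.85 -1.97] F [ 2.  -0.5 -6.6] w 0.0203
[-0.0006  0.032  -0.    ] turn -0.1
tool x axis [ 0.0364 -0.0217 -0.9991]
```

Request:
play_rows([
  [[1, -0.0006, 0.008, 0, 0], [1, -0.0006, 0.016, 0, 0], [1, -0.0006, 0.024, 0, 0], [1, -0.0006, 0.032, 0, 0], [1, -0.0006, 0.032, 0, 0], [1, -0.0006, 0.032, 0, 0]],
])

```text
clock: 40.85
position: [0.4607, -0.125, 0.0308]
ee_rot: [0.72, 0.019, 0.693, -0.032]
contact_force: [2.8, 0.9, -7.9]
width: 0.0202
```

```bash
python3 -c "
from h import *
plan((.4583+.0716*.032,-.1578+.9974*.032,.0146+.0365,85.9))
"
```

```text
t 40.85 tcp [ 0.4607 -0.125   0.0308] jaw 85.84 q [-0.41  0.27  1.99 -0.01  0.85 -1.9 ] F [ 2.8  0.9 -7.9] w 0.0202
[ 0.0162 -0.0006 -0.0007] turn -0.1
tool x axis [ 0.0364 -0.0211 -0.9991]
```

Request:
play_rows([
  [[1, 0.006, -0.001, 0, 0], [1, 0.012, -0.001, 0, 0], [1, 0.016, -0.001, 0, 0], [1, 0.016, -0.001, 0, 0], [0.4, 0.016, -0.001, 0, 0], [0.4, 0.016, -0.001, 0, 0], [0.4, 0.016, -0.001, 0, 0], [0.4, -0.02, -0.001, 0, 0], [0.4, -0.045, -0.001, 0, 0], [0.4, -0.045, -0.001, 0, 0], [0.4, -0.045, -0.001, 0, 0]],
])

```text
clock: 41.95
position: [0.4592, -0.1252, 0.0763]
ee_rot: [0.72, 0.018, 0.693, -0.033]
contact_force: [-0.7, -0.4, -0.8]
width: 0.0515
```

```bash
python3 -c "
from h import *
snap('scene','s22');crop('s22',150,150,300,270,5,'s22c')
snap('top','t22');blanks('t22');crop('t22',260,180,400,280,5,'t22c')
plan((.4597,-.126,.049,85.9))
"
```

```text
t 42.05 tcp [ 0.4581 -0.1247  0.075 ] jaw 85.85 q [-0.41  0.21  1.93 -0.01  0.96 -1.9 ] F [ 0.6 -0.7 -0.3] w 0.0512
[ 0.0625 -0.     -0.0006] turn -0.1
tool x axis [ 0.0347 -0.0204 -0.9992]
```

View pics/s22c.png

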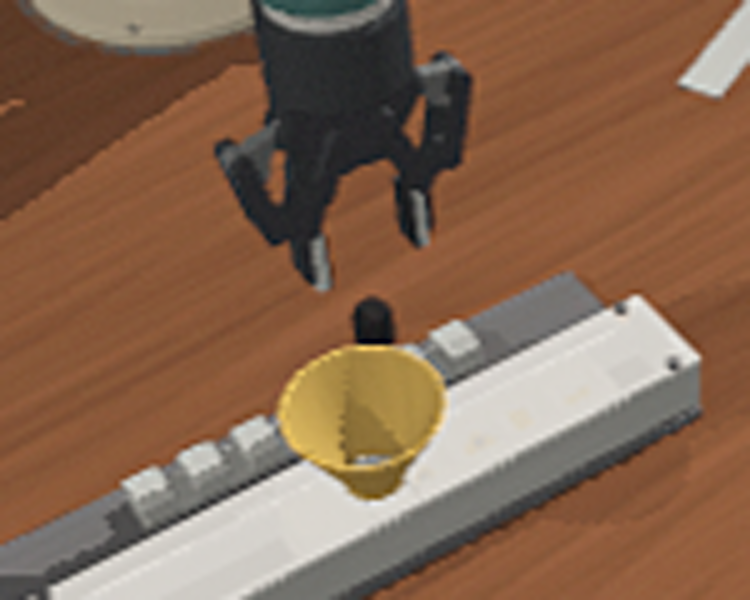

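View pics/t22c.png

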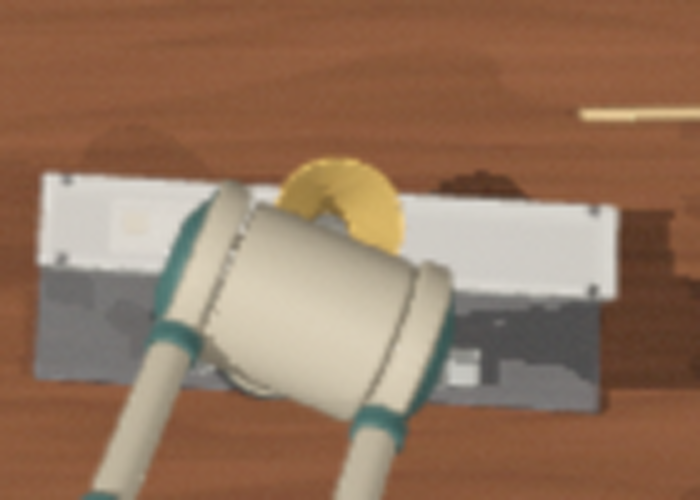

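```bash
python3 -c "
from h import *
for f in ('s21','s22'):
    im=cv2.imread('pics/'+f+'.png')[210:270,215:290].astype(float)
    d=np.clip((im[...,2]-im[...,0]-0)*8,0,255).astype(np.uint8)
    print(f)
    cv2.imwrite('pics/'+f+'e.png',cv2.resize(d,None,fx=8,fy=8,interpolation=cv2.INTER_CUBIC))
a=np.vstack([cv2.imread('pics/s21e.png'),cv2.imread('pics/s22e.png')]);cv2.imwrite('pics/e22.png',cv2.resize(a,(375,600)))
"
```

```text
s21
s22
```

View pics/e22.png

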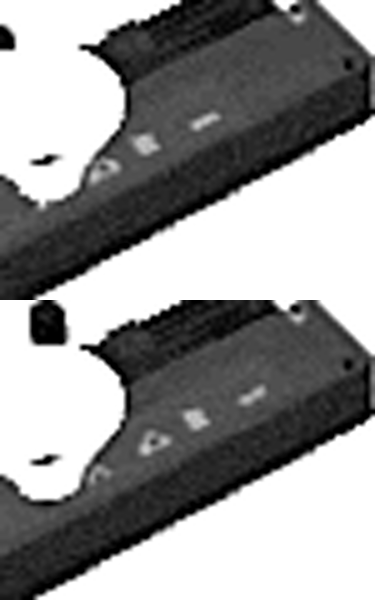

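Request:
play_rows([
  [[0.4, 0.03, 0, 0, 0], [0.4, 0.06, 0, -0.0006, 0], [0.4, 0.0625, 0, -0.0006, 0], [0.4, 0.0625, 0, -0.0006, 0], [1, 0.0625, 0, -0.0006, 0], [1, 0.0625, 0, -0.0006, 0], [1, 0.0625, 0, -0.0006, 0], [1, 0.0625, 0, -0.0006, 0], [1, 0.0625, 0, -0.0006, 0]],
], grip_force=80)

```text
clock: 42.95
position: [0.4608, -0.1264, 0.0139]
ee_rot: [0.72, 0.018, 0.693, -0.033]
contact_force: [-1.5, -0.1, 6.6]
width: 0.0205
```

Request:
play_rows([
  [[1, -0.004, 0, 0, 0], [1, -0.008, 0, 0, 0], [1, -0.012, 0, 0, 0], [1, -0.016, 0, 0, 0], [1, -0.016, 0, 0, 0]],
])

```text
clock: 43.45
position: [0.4607, -0.1261, 0.0302]
ee_rot: [0.72, 0.018, 0.693, -0.033]
contact_force: [2.7, -0.5, -8.4]
width: 0.0206
```

```bash
python3 -c "
from h import *
s=manip.get_state()['position']
plan((s[0]+.0716*.032,s[1]+.9974*.032,s[2]+.0365,85.9))
"
```

```text
t 43.45 tcp [ 0.4607 -0.1261  0.0302] jaw 85.83 q [-0.41  0.27  1.99 -0.01  0.84 -1.9 ] F [ 2.7 -0.5 -8.4] w 0.0206
[-0.0006  0.032  -0.    ] turn -0.1
tool x axis [ 0.0385 -0.0218 -0.999 ]
```

Request:
play_rows([
  [[1, -0.0006, 0.008, 0, 0], [1, -0.0006, 0.016, 0, 0], [1, -0.0006, 0.024, 0, 0], [1, -0.0006, 0.032, 0, 0], [1, -0.0006, 0.032, 0, 0], [1, -0.0006, 0.032, 0, 0]],
])

```text
clock: 44.05
position: [0.4631, -0.0938, 0.0302]
ee_rot: [0.72, 0.018, 0.693, -0.033]
contact_force: [2.8, -1.8, -8.4]
width: 0.0203
```

```bash
python3 -c "
from h import *
plan((.4607+.0716*.032,-.1263+.9974*.032,.0139+.0365,85.9))
"
```

```text
t 44.05 tcp [ 0.4631 -0.0938  0.0302] jaw 85.89 q [-0.34  0.26  2.   -0.01  0.84 -1.83] F [ 2.8 -1.8 -8.4] w 0.0203
[ 0.0163 -0.0003 -0.0007] turn -0.0
tool x axis [ 0.0386 -0.022  -0.999 ]
```

Request:
play_rows([
  [[1, 0.006, -0.0003, 0, 0], [1, 0.012, -0.0003, 0, 0], [1, 0.016, -0.0003, 0, 0], [1, 0.016, -0.0003, 0, 0], [0.4, 0.016, -0.0003, 0, 0], [0.4, 0.016, -0.0003, 0, 0], [0.4, 0.016, -0.0003, 0, 0], [0.4, -0.03, 0, 0, 0], [0.4, -0.07, 0, 0, 0], [0.4, -0.11, 0, 0, 0], [0.4, -0.11, 0, 0, 0]],
])

```text
clock: 45.15
position: [0.4628, -0.0927, 0.1458]
ee_rot: [0.724, 0.017, 0.688, -0.034]
contact_force: [0.2, -1.0, 1.2]
width: 0.051
```

Request:
play_rows([
  [[0.4, 0, 0.04, -0.01, 0], [0.4, 0, 0.08, -0.02, 0], [0.4, 0, 0.12, -0.03, 0], [0.4, 0, 0.16, -0.05, 0], [0.4, 0, 0.2, -0.06, 0], [0.4, 0, 0.24, -0.07, 0], [0.4, 0, 0.24, -0.07, 0], [0.4, 0, 0.24, -0.07, 0]],
])

```text
clock: 45.95
position: [0.4097, 0.1519, 0.1362]
ee_rot: [0.724, 0.015, 0.689, -0.033]
contact_force: [0.4, -0.1, -0.3]
width: 0.0517
```

```bash
python3 -c "
from h import *
snap('scene','s23');crop('s23',150,150,300,270,5,'s23c')
snap('top','t23');crop('t23',260,190,400,280,5,'t23c')
plan((.46,-.09,.2,85.9))
"
```

```text
t 46.05 tcp [0.4103 0.1506 0.1364] jaw 85.86 q [ 0.23  0.09  1.9  -0.04  1.11 -1.25] F [-0.6  0.   0. ] w 0.0512
[-0.0181 -0.237   0.0679] turn -0.0
tool x axis [ 0.0495 -0.0271 -0.9984]
```

View pics/s23c.png

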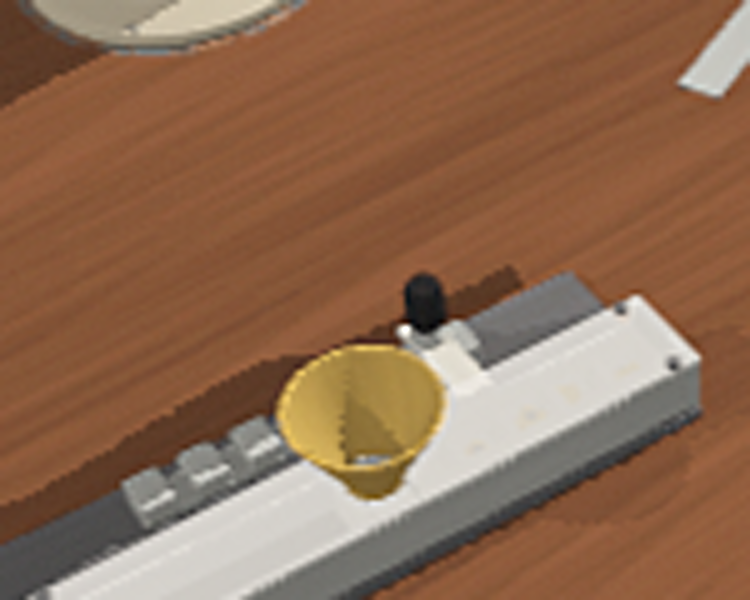

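View pics/t23c.png

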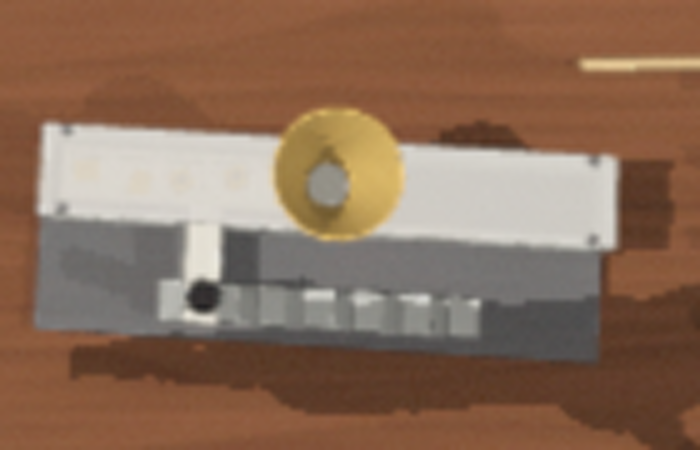

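View pics/t23.png

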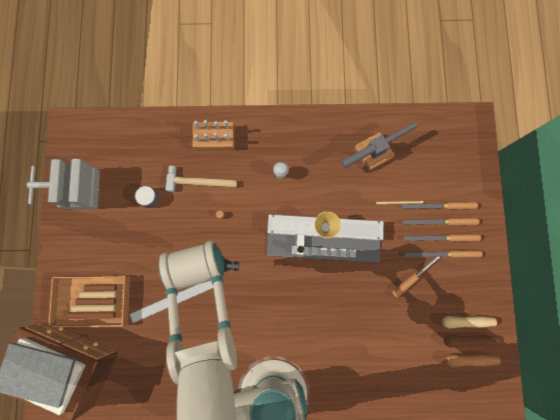

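```bash
python3 -c "
from h import *
im0=np.load('pics/top0.npz');im1=np.load('pics/t23.npz')
def kn(z,u0,u1):
    im=z['im'][240:262,u0:u1].astype(float); m=im.max(2)<55; v,u=np.nonzero(m); u=u.mean()+u0; v=v.mean()+240
    d=z['d'][int(round(v)),int(round(u))]; dd=z['d'][240:262,u0:u1][m]; print(u,v,m.sum(),pd('top',u,v,d), np.median(dd),pd('top',u,v,np.median(dd)))
    return pz('top',u,v,.078)
a=kn(im0,343,357);b=kn(im1,293,308);print(a,b,np.linalg.norm(b-a))
s0=cv2.imread('pics/scene0.png');s1=cv2.imread('pics/s23.png')
z0=np.load('pics/scene0.npz')['d'];z1=np.load('pics/s23.npz')['d']
for n,im,z,(u0,u1,v0,v1) in (('0',s0,z0,(174,192,226,244)),('1',s1,z1,(228,242,202,219))):
    m=im[v0:v1,u0:u1].max(2)<60; vv,uu=np.nonzero(m); print(n,m.sum(),'u',uu.min()+u0,uu.max()+u0,'v',vv.min()+v0,vv.max()+v0)
    X=np.array([pd('scene',u+u0,v+v0,z[v+v0,u+u0]) for v,u in zip(vv,uu) if z[v+v0,u+u0]>0]); print(np.percentile(X[:,2],[5,50,95]).round(4))
crop('s23',220,190,260,230,12,'k1');crop('scene0',165,220,205,260,12,'k0')
a=np.hstack([cv2.imread('pics/k0.png'),cv2.imread('pics/k1.png')]);cv2.imwrite('pics/k01.png',cv2.resize(a,(800,400)))
"
```

```text
348.8421052631579 251.73684210526315 19 [ 0.44587222 -0.24506059  0.07478551] 1.3446883 [ 0.44569053 -0.24459379  0.07757642]
300.25 248.9375 16 [ 0.45682936 -0.08949598  0.07213274] 1.3465776 [ 0.456374   -0.08917106  0.0783656 ]
[ 0.44566296 -0.24452294  0.078     ] [ 0.45640071 -0.08919012  0.078     ] 0.15570351547610894
0 79 u 178 186 v 230 241
[0.0508 0.0694 0.0779]
1 76 u 231 238 v 205 216
[0.0515 0.0685 0.0786]
```

View pics/k01.png

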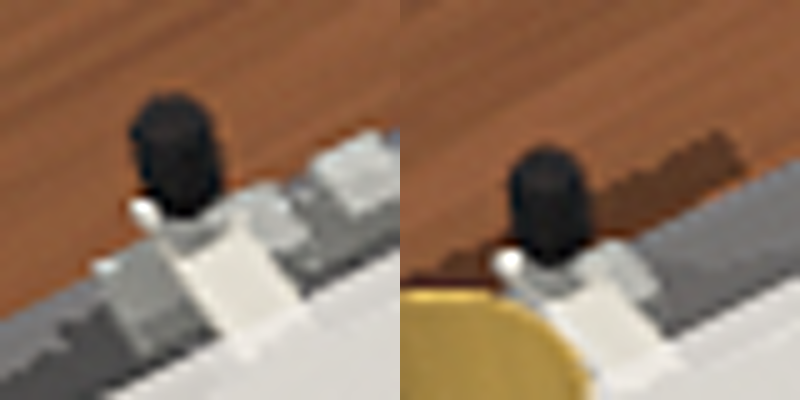

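```bash
python3 -c "
from h import *
print(manip.sign_off())"
```

```text
the job is handed in; nothing more can be done
None
```

I loaded all four brass blanks on the bench (the fifth was absent) into wells 1 to 4, one per well. After each one I moved the carriage on a notch. I then ran it on to the last notch and handed in at about 46 s, with the arm clear of the feeder.

**Blanks:** In the last top and scene pictures four brass patches show through the clear cover past the funnel. The funnel bore looks grey and empty, and none of the blanks is left on the bench.

**Knob:** It looks fully seated. Its top is about 78 mm above the bench, the same as at the start and as specified for seated.

**Carriage travel:** I measured about 156 mm from the pictures and 158 mm from the gripper, against 160 mm nominal. I put the difference down to measurement error.

**Bystanders:** I only looked these over in the last pictures and did not measure them. The plug, hammer, tin, pommel and screwdriver look unmoved. The collar is hidden under the arm there; it was last seen in place while I fetched the last blank.

**What disagreed:**
- **Tool height:** The reported TCP height was about 36 mm too low, so the first grasp closed on air above the blank. I found the true height with a light touch on the bench (17 N) and corrected for it from then on.
- **Tool tilt:** The tool slowly tilted to about 3° over the run, with no visible effect.

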